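# Clip the fan nozzle onto the air port

## Task

Unclip the flat-tipped air nozzle from its plywood stand, holding its side button pressed right in while you pull it straight up, and clip it onto the empty aluminium air port, fully home with the button sprung back out so that it is caught. Work gently, never wrench or ram it in either socket, and leave the tape measure, screwdriver and wooden cradle where they are.

Things in the scene. Friction and masses are not known exactly. Their poses are not given: they have to be found in the camera images.
- nozzle: black upright air nozzle, 92 mm tall, 0.08 to 0.16 kg. Origin: centre of its underside, z up. Square 20 mm plug z = 0 to 30 mm (lowest 5 mm taper to 15 mm square); square 30 mm body z = 30 to 74, a soft seal under it; steel fan tip above, 36 mm along x, 8 along y. Grey button on the +y side. Clipped in, the shoulder (z = 30) rests on the block's top face, origin 10 mm above the table
- nozzle_grip (a point): point on the nozzle's axis at the height of the button's centre: 56 mm above its origin, 26 mm above the block's top face when clipped in, 36 mm under the top of the tip. Pinched here along the nozzle's y axis (one finger on the button, one on the bare -y face) it is 36 mm wide with the button out, 30 mm with it in
- button_face (a point): centre of the outer face of the release button (14 mm wide, 20 mm tall), which stands 6 mm proud of the nozzle's +y side
- release (a joint): how far the button is pressed in, m: 0 out, 0.006 fully in (flush). Spring: 4 N to start, 18 N fully in; a grip of 25 to 40 N holds it in. A steel catch moves with it: 5 mm out of the plug's +y side, its flat top 17 mm above the nozzle's origin, it hooks under a lip in the socket and is clear only with the button about 5 mm in. With the button out the nozzle rises just 1.5 mm, then is held
- stand: plywood parking stand, fixed, holding the flat-tipped nozzle at the start: block 48 x 48 mm, 40 mm high, on a 70 mm square foot 6 mm thick. Origin: centre of the underside, z up; catch recess on its +y side. Same well as the port's
- port: empty aluminium air port, fixed: block 48 x 48 mm, 40 mm high, clamped on a post over a 66 mm square flange, brass stub on its +x side. Origin: centre of the flange's underside, z up. The clamped height varies: top face 40 to 58 mm above this origin; no reading shows it, feel for the seat. Well 22 x 22 mm on the axis, square to the axes, 33 mm deep, sharp rim. Catch recess on the +y side
- port_axis (a point): point on the well's axis, 70 mm above the port's origin, clear of the block. The nozzle's +y must point to the port's +y. Home: shoulder on the block's top face, nozzle origin 10 to 28 mm above the port's origin as the clamp has it. Put it in with the button held; 1.5 mm short of home or less, the catch springs under the lip (11.5 mm thick) on letting go, else not. Over 32 N harms it
- other: second plywood stand, fixed, the same block with a short round nozzle that stays (28 mm black barrel, thin brass tip, 86 mm tall in all). Origin: centre of the underside
- tape: teal tape measure on the table, 62 x 34 x 58 mm; not to be disturbed. Origin: centre of the underside
- driver: screwdriver lying on the table; not to be disturbed
- cradle: plywood V cradle, 90 x 80 x 86 mm; not to be disturbed. Origin: centre of the underside
There are look-alikes about, which are no part of the job. What is shaped like the stand but blue is not meant. What is shaped like the nozzle but green is not meant.

How it is judged:
By the outcome, as a careful person would: the job done as asked, in the order asked, and still so for the second after the job is handed in, with the robot touching nothing.
It also fails if it takes over 48 s, if anything falls off the work surface, if the arm or the gripper's body presses on something with over 40 N, if the wrist force passes 120 N, or if a joint passes its speed limit or range.

## Robot

A 6-joint arm with a two-finger parallel gripper is mounted at the origin on the work surface. World frame = base frame: x ahead of the robot, y to its left, z up, the work surface at z = 0. Lengths are in m, angles in rad, forces in N, time in s.
With the tool pointing down it reaches from about 0.375 to 0.9 m from the base axis. Payload 3.1 kg.
Tool frame: the origin (TCP) lies on the centre line of the jaws, within the pads' length; the fingertips stand 11 mm ahead of it and the grasp point (between the pads) lies 8 mm behind it (manip.nose_length is the distance from the TCP to the fingertips, in m); z points along the fingers, y is the direction in which the jaws open and shut (so a half turn about z gives the same grasp; the last joint's range is limited). The gripper opens to 85 mm and grips with 20 to 120 N. Pads are 22 mm wide; open, the fingers measure 114 mm over their backs; the gripper's body (76 mm by 85 mm) begins 54 mm behind the grasp point. The pads swing forward as they close: fully open they stand 13 mm farther back than shut.
Start: joints at [-1.379, 0.527, 1.433, -0, 1.181, -0.178], TCP at [0.226, -0.582, 0.242] pointing down, gripper open.
Joint ranges: [-3.08, 3.08], [-0.75, 2.2], [0.22, 2.44], [-1.43, 4.57], [0, 2.65], [-2.85, 2.85]. Speed limits (rad/s): [2.79, 2.79, 3.14, 3.14, 3.14, 3.14].

## Interface

Orientations are given as a unit quaternion [x, y, z, w].
In Python, from station import readout, imaging, sign_off, manip gives the robot as it stands.
- The arm moves only by the tool move_arm, never from a script. Its argument "targets" is a list of rows, each an object with "gripper": the opening, from 0 (shut) to 1 (fully open); "travel": the shift along the tool's x, y, z in units of 25 mm (1.0 is 25 mm), a list of three; "rot": the turn, a rotation vector about the tool's x, y, z in units of 5 degrees (1.0 is 5 degrees), a list of three. A call has 1 to 20 rows; each row shifts and turns the commanded pose from where the row before left it, along the tool's axes as they then stand; what a row does not reach is not made up. A row lasts 1/12 s, in which the tool goes at most 41.7 mm and 7.16 degrees, less where a joint would pass 70% of its speed; a pose out of reach is approached as far as the arm can. A call is refused whole if a number of a shift passes 1 or a number of a turn 1, either way. A call with a gripper value outside its range is refused whole. The fingers move at their own pace and stop on an object; "grip_force" is the grip in N (left out, the last holds). Time passes only in rows, so rows that do not move let the fingers close. It gives the time, the measured TCP pose, the force and the opening at its end, in the units of the state.
- readout.sense(): the state, without advancing time (a new reading comes with each control period).
- imaging.snapshot(name): name is "scene" or "top"; returns a dict with "img" (400x640x3 uint8, red, green, blue), "fx", "fy", "cx", "cy" (pixels), "cam_to_world" (4x4, takes a point from camera to world coordinates). Camera axes: x right, y down, z forward; pixel columns grow to the right and rows downward; lengths in m; the calibration is good to about 2 mm. A picture is of the moment at which its call begins. There is no depth.
- sign_off(): hands the job in, once; it reports no verdict.
The state is a dict: "t": time; "q": joint angles; "qd": joint speeds; "tau": joint torques, N m; "tcp_pos": TCP position; "tool_rot": TCP orientation; "force": force on the tool from outside, world axes, zero at the start; "ft_torque": the same for the moment, N m; "finger_gap": opening from 0.0 (shut) to 1.0 (fully open).
Only numpy, scipy, OpenCV 4.12 (cv2) and the standard library are available. Lean on these libraries where they do the work, as an engineer would, in place of code of your own. Each camera call takes 0.05 s, during which the arm holds its last target.

## Working session

There is one attempt and no reset: what is moved stays moved. The work goes in short steps, Python scripts to look and compute and a tool call to move; the robot and the scene stay as the last step left them, time stands still between calls to the robot, and variables do not carry over. Pictures are saved under pics/ and viewed, and the job is handed in when it is done.

Besides the shell and the picture viewer there is one more tool, called after "Emit:" as name([rows], argument=value, ...), one row to a line, values as JSON. move_arm: Moves the arm, as the interface text tells. Its arguments: {"type":"object","properties":{"targets":{"type":"array"},"grip_force":{"type":"number"}},"required":["targets"]}

```bash
ls; mkdir -p pics; python3 - <<'E'
from station import readout, imaging, manip
import cv2,numpy as np
print(readout.sense()); print([a for a in dir(manip) if a[0]!='_'], manip.nose_length)
for n in("scene","top"):
    s=imaging.snapshot(n); cv2.imwrite(f"pics/{n}0.png",s["img"][:,:,::-1])
    print(n,s["fx"],s["fy"],s["cx"],s["cy"],np.round(s["cam_to_world"],4).tolist())
E
```

```text
pics
{'t': 0.0, 'q': array([-1.37851148e+00,  5.28505707e-01,  1.43393085e+00,  1.40779348e-05,
        1.18142535e+00, -1.78511073e-01]), 'qd': array([-0.00011844, -0.00164768, -0.00197916,  0.00164593, -0.00145221,
        0.00090826]), 'tau': array([ 3.28299666e-05, -4.42343009e+01, -1.78025687e+01, -2.36768318e-05,
        8.56399827e-03,  7.78838199e-06]), 'tcp_pos': array([ 0.22635894, -0.58180127,  0.24130024]), 'tool_rot': array([ 9.82862831e-01,  1.84334934e-01, -1.30511282e-06, -1.13464851e-03]), 'force': array([-0.16842618, -0.09115433, -0.12122983]), 'ft_torque': array([ 0.03505688,  0.04986297, -0.0136474 ]), 'finger_gap': 0.9998910560751775}
['PlanningError', 'nose_length'] 0.011
scene 439.08870325339706 439.08870325339706 313.8010501129982 207.4797235081199 [[0.3464, 0.6513, -0.6752, 1.3708], [0.9381, -0.2405, 0.2493, -0.2957], [-0.0001, -0.7197, -0.6943, 0.8609], [0.0, 0.0, 0.0, 1.0]]
top 503.4533190582929 503.4533190582929 317.1775070806314 199.52561593479646 [[0.0305, -0.994, 0.1053, 0.5202], [-0.9994, -0.0321, -0.0139, -0.0129], [0.0172, -0.1049, -0.9943, 1.1604], [0.0, 0.0, 0.0, 1.0]]
```

View pics/scene0.png

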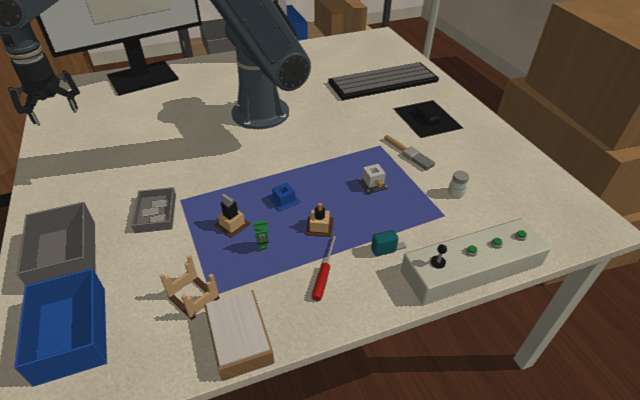

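View pics/top0.png

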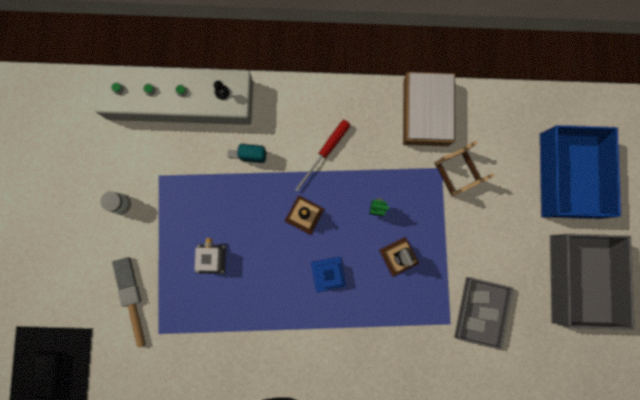

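The scene picture shows these candidates:
- Black flat-tipped nozzle in a plywood stand, scene (230,212), top (402,257).
- Round-barrel nozzle in the second stand, scene (320,218).
- Green look-alike nozzle, scene (262,235).
- Blue look-alike stand, scene (285,195).
- Aluminium port with a brass stub, scene (374,178), top (209,258).

I choose the black flat-tipped nozzle and the aluminium port, and will check both in close crops.

```bash
python3 - <<'E'
import cv2,numpy as np
s=cv2.imread("pics/scene0.png");t=cv2.imread("pics/top0.png")
def c(im,x,y,w,h,k): return cv2.resize(im[y:y+h,x:x+w],None,fx=k,fy=k,interpolation=cv2.INTER_CUBIC)
cv2.imwrite("pics/c1.png",np.hstack([c(s,205,182,50,60,8),c(s,350,152,50,60,8)]))
cv2.imwrite("pics/c2.png",np.hstack([c(t,375,230,50,50,8),c(t,184,230,50,50,8)]))
E
```

```text
(no output)
```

View pics/c1.png

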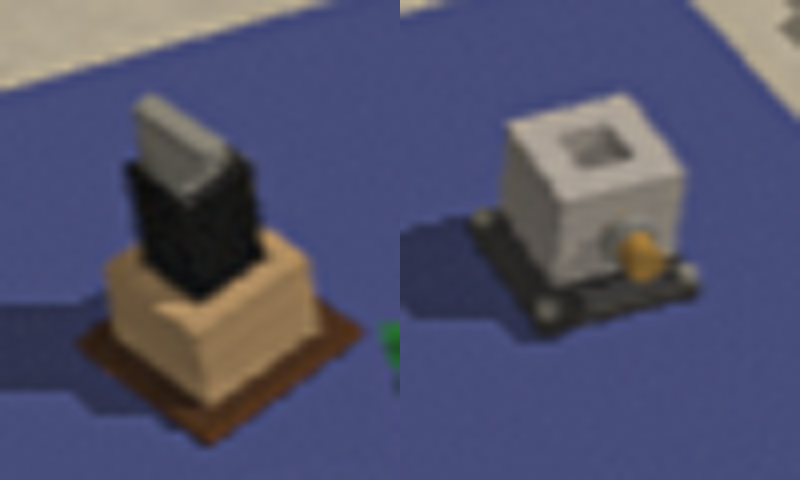

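View pics/c2.png

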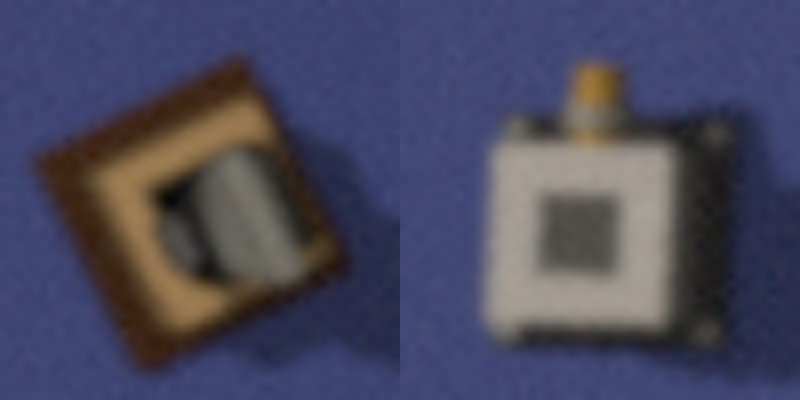

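The crops confirm both choices. The nozzle's grey button shows at its left in the top crop (175,230). The port's brass stub (+x) points up in the top view, so the port's +y is to the left.

I'll fit the poses from the corners.

```bash
cat > h.py <<'E'
import numpy as np
from scipy.optimize import least_squares
CAM={"scene":(439.0887,313.801,207.4797,np.array([[0.3464,0.6513,-0.6752,1.3708],[0.9381,-0.2405,0.2493,-0.2957],[-0.0001,-0.7197,-0.6943,0.8609]])),
"top":(503.4533,317.1775,199.5256,np.array([[0.0305,-0.994,0.1053,0.5202],[-0.9994,-0.0321,-0.0139,-0.0129],[0.0172,-0.1049,-0.9943,1.1604]]))}
def proj(c,P):
    f,cx,cy,M=CAM[c]; q=(np.atleast_2d(P)-M[:,3])@M[:,:3]
    return np.c_[f*q[:,0]/q[:,2]+cx,f*q[:,1]/q[:,2]+cy]
def cr(x0,y0,k,pts,off=0): return np.array([[x0+(u-off+.5)/k-.5,y0+(v+.5)/k-.5] for u,v in pts])
def W(p,L):
    c,s=np.cos(p[2]),np.sin(p[2]); L=np.atleast_2d(np.array(L,float))
    return np.c_[p[0]+c*L[:,0]-s*L[:,1],p[1]+s*L[:,0]+c*L[:,1],L[:,2]]
E
python3 - <<'E'
from h import *
np.set_printoptions(precision=4,suppress=True)
def sq(h,z,o): # order in local: list of signs
    return [(h*a,h*b,z) for a,b in o]
# stand: top view left,top,right,bottom
T=cr(375,230,8,[(40,158),(243,60),(347,258),(147,368),(90,185),(255,95),(170,330)])
S=cr(205,182,8,[(80,343),(208,440),(362,330),(108,280),(205,322),(312,262)])
# local: image up=+x,left=+y ; yaw ~ +30deg : top corner(243,60)=(+,-)?? decide by fit
best=None
for y0 in np.radians([25,-65,115,205]):
  # signs for top view left,top,right,bottom
  o=[(1,1),(1,-1),(-1,-1),(-1,1)]
  os=[(1,-1),(1,1),(-1,1)]
  for sh in range(4):
   oS=[o[(i+sh)%4] for i in range(3)]
   for sg in (1,-1):
    oS=[o[(sh+sg*i)%4] for i in range(3)]
    def r(p):
      LT=sq(.035,.006,o)+sq(.024,.04,o[:2]+o[3:]); LS=sq(.035,.006,oS)+sq(.024,.04,oS)
      return np.r_[(proj("top",W(p,LT))-T).ravel(),(proj("scene",W(p,LS))-S).ravel()]
    f=least_squares(r,[.45,-.17,y0],x_scale=[.01,.01,.1],loss='soft_l1')
    if best is None or f.cost<best[0].cost: best=(f,oS)
f=best[0];print("stand",f.x,np.degrees(f.x[2]),f.cost,best[1]);print(f.fun.reshape(-1,2))
T=cr(184,230,8,[(492,142),(675,145),(668,330),(488,325),(540,196),(618,196),(616,270),(538,270)],400)
S=cr(350,152,8,[(507,125),(630,95),(685,172),(562,197),(470,220),(545,335),(697,290)],400)
o=[(1,1),(1,-1),(-1,-1),(-1,1)]
oS=[(1,-1),(-1,-1),(-1,1),(1,1)]
def r(p):
  LT=sq(.024,p[3],o)+sq(.011,p[3],o); LS=sq(.024,p[3],oS)+sq(.033,p[4],[(1,-1),(1,1),(-1,1)])
  return np.r_[(proj("top",W(p,LT))-T).ravel(),(proj("scene",W(p,LS))-S).ravel()]
f=least_squares(r,[.45,.17,0,.05,.005],x_scale=[.01,.01,.1,.01,.01],loss='soft_l1')
print("port",f.x,np.degrees(f.x[2]),f.cost);print(f.fun.reshape(-1,2))
E
```

```text
stand [ 0.5194 -0.2179  0.5053] 28.951011198258815 9.833602224856842 [(-1, -1), (1, -1), (1, 1)]
[[-2.1154 -0.2477]
 [-0.6056 -2.0019]
 [ 0.8572  0.5681]
 [-1.1121  1.0008]
 [ 0.4081 -1.5776]
 [-1.2222 -0.2397]
 [ 0.5847 -0.294 ]
 [-1.2228 -0.4367]
 [ 0.1062  0.0068]
 [ 0.3855 -0.7492]
 [-0.8326 -1.7814]
 [-0.8682  1.4986]
 [-0.5408 -0.8594]]
port [ 0.5     0.2078 -0.1247  0.0603 -0.0142] -7.14344427632824 119.99087143575962
[[  2.1307  -1.1342]
 [  1.1353   1.932 ]
 [ -1.8886   0.8971]
 [ -1.3711  -1.9345]
 [  0.984   -0.9929]
 [  1.2749   0.5862]
 [ -0.2749   1.4589]
 [ -0.5874  -0.1235]
 [  4.5942   7.9368]
 [-15.9227   1.4222]
 [ -7.1829 -10.519 ]
 [ 13.7199  -3.5055]
 [  5.1135  17.9073]
 [ 16.9828   0.114 ]
 [ -9.3221  -8.3026]]
```

```bash
cat > fit.py <<'E'
from h import *
import cv2
np.set_printoptions(precision=4,suppress=True)
o=[(1,1),(1,-1),(-1,-1),(-1,1)]
def sq(h,z,o): return [(h*a,h*b,z) for a,b in o]
T=cr(375,230,8,[(40,158),(243,60),(347,258),(147,368),(90,185),(255,95),(170,330)])
S=cr(205,182,8,[(80,343),(208,440),(362,330),(108,280),(205,322),(312,262)])
oS=[(-1,-1),(1,-1),(1,1)]
def r(p):
  d=p[3:5]
  LT=sq(.035,.006,o)+sq(.024,.04,o[:2]+o[3:]); LS=sq(.035,.006,oS)+sq(.024,.04,oS)
  return np.r_[(proj("top",W(p,LT))-T).ravel(),(proj("scene",W(p,LS))-S).ravel()]
fs=least_squares(r,[.52,-.218,.5],x_scale=[.01,.01,.1],loss='soft_l1').x
Tp=cr(184,230,8,[(492,142),(675,145),(668,330),(488,325),(540,196),(618,196),(616,270),(538,270)],400)
Sp=cr(350,152,8,[(507,125),(630,95),(685,172),(562,197),(470,220),(545,335),(697,290)],400)
oP=[(-1,-1),(-1,1),(1,1),(1,-1)]
def r2(p):
  LT=sq(.024,p[3],o)+sq(.011,p[3],o); LS=sq(.024,p[3],oP)+sq(.033,p[4],[(-1,-1),(1,-1),(1,1)])
  return np.r_[(proj("top",W(p,LT))-Tp).ravel(),(proj("scene",W(p,LS))-Sp).ravel()]
f=least_squares(r2,[.5,.2,0,.05,.005],x_scale=[.01,.01,.1,.01,.01],loss='soft_l1')
fp=f.x
if __name__=="__main__":
  print(fs,np.degrees(fs[2])); print(fp,np.degrees(fp[2]),f.cost); print(f.fun.reshape(-1,2))
  def ov(c,x0,y0,w,h,k,polys):
    im=cv2.imread(f"pics/{c}0.png")[y0:y0+h,x0:x0+w]; im=cv2.resize(im,None,fx=k,fy=k,interpolation=cv2.INTER_CUBIC)
    for P,col in polys:
      q=proj(c,P); q=((q-[x0,y0]+.5)*k-.5)
      cv2.polylines(im,[np.round(q).astype(int)],True,col,1)
    return im
  def m(p,L): return W(p,L)
  ps=[(m(fs,sq(.035,.006,o)),(0,0,255)),(m(fs,sq(.024,.04,o)),(0,255,0)),(m(fs,sq(.015,.084,o)),(255,255,0)),(m(fs,[(.018,.004,.102),(.018,-.004,.102),(-.018,-.004,.102),(-.018,.004,.102)]),(255,0,255)),(m(fs,[(.007,.021,.056),(.007,.021,.076),(-.007,.021,.076),(-.007,.021,.056)]),(0,255,255))]
  pp=[(m(fp,sq(.033,fp[4],o)),(0,0,255)),(m(fp,sq(.024,fp[3],o)),(0,255,0)),(m(fp,sq(.011,fp[3],o)),(255,255,0))]
  cv2.imwrite("pics/ov.png",np.vstack([np.hstack([ov("scene",205,185,50,58,7,ps),ov("scene",350,152,50,58,7,pp)]),np.hstack([ov("top",375,230,50,50,7,ps),ov("top",184,230,50,50,7,pp)])])[:,:][:800])
E
python3 fit.py; python3 -c "
import cv2;a=cv2.imread('pics/ov.png');print(a.shape)
b=cv2.hconcat([a[:406,:],cv2.copyMakeBorder(a[406:],0,406-350,0,0,cv2.BORDER_CONSTANT)]);cv2.imwrite('pics/ova.png',a[:406]);cv2.imwrite('pics/ovb.png',a[406:])"
```

```text
[ 0.5194 -0.2179  0.5053] 28.951017847113903
[0.5004 0.2099 0.0143 0.055  0.0036] 0.8175041412578384 3.9588617355545725
[[-0.0224  0.0848]
 [-0.7875  0.0723]
 [-0.7341 -0.8195]
 [-0.4468 -0.5436]
 [-0.2734 -0.5631]
 [ 0.123  -0.3986]
 [-0.0163  0.5432]
 [-0.4343  0.3816]
 [-0.5976 -0.1127]
 [-1.2597 -0.0382]
 [-0.5193  0.019 ]
 [-0.1607  0.7605]
 [-1.2813  0.3249]
 [-1.0016 -0.3382]
 [ 0.1747 -0.1112]]
(756, 700, 3)
```

View pics/ova.png

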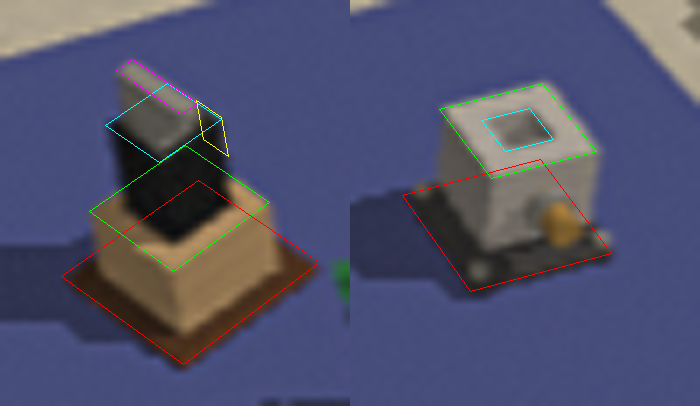

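View pics/ovb.png

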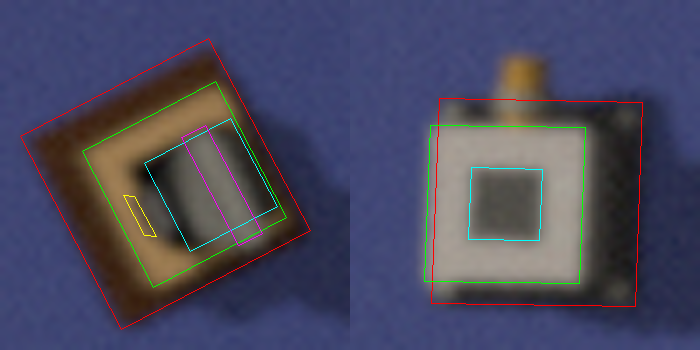

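```bash
cat > edge.py <<'E'
from fit import *
from scipy.optimize import minimize
from scipy.ndimage import map_coordinates
def grads(c,suf="0",s=1.0):
    im=cv2.imread(f"pics/{c}{suf}.png").astype(float)
    im=cv2.GaussianBlur(im,(0,0),s)
    return [ (np.gradient(im[:,:,k],axis=1),np.gradient(im[:,:,k],axis=0)) for k in range(3)]
def score(c,G,segs):
    tot=0;n=0
    for a,b in segs:
        q=proj(c,np.array([a,b])); d=q[1]-q[0]; L=np.hypot(*d); nn=np.array([-d[1],d[0]])/L
        t=np.linspace(.06,.94,25)[:,None]; p=q[0]+t*d
        g=0
        for gx,gy in G:
            gv=map_coordinates(gx,[p[:,1],p[:,0]],order=1)*nn[0]+map_coordinates(gy,[p[:,1],p[:,0]],order=1)*nn[1]
            g=g+np.abs(gv)
        g=np.sqrt(g)  # robust
        tot+=g.sum()*L/25; n+=L
    return tot/n
def loop(P): return [(P[i],P[(i+1)%len(P)]) for i in range(len(P))]
def stand_segs(p): return loop(W(p,sq(.035,.006,o)))+loop(W(p,sq(.024,.04,o)))
def port_segs(p,h):
    return loop(W(p,sq(.024,h,o)))+loop(W(p,sq(.011,h,o)))
def opt(c,G,fn,p0):
    best=None
    for dx in (-.003,0,.003):
      for dy in (-.003,0,.003):
       for dt in (-.04,0.04):
        x0=np.array(p0)+[dx,dy,dt]
        f=minimize(lambda v:-score(c,G,fn(v)),x0,method="Nelder-Mead",options=dict(initial_simplex=x0+np.vstack([np.zeros(3),np.diag([.002,.002,.03])]),xatol=1e-5,fatol=1e-5))
        if best is None or f.fun<best.fun: best=f
    return best
if __name__=="__main__":
  for c in("scene","top"):
    G=grads(c)
    f=opt(c,G,stand_segs,fs); print(c,"stand",f.x*[1000,1000,57.3],f.fun)
    for h in (.045,.05,.055,.06):
      f=opt(c,G,lambda v:port_segs(v,h),fp[:3]); print(c,"port",h,f.x*[1000,1000,57.3],f.fun)
E
python3 edge.py
```

```text
scene stand [ 511.5118 -221.8636   22.6282] -4.710054937546316
scene port 0.045 [489.5081 218.2368   0.1313] -7.273420274560005
scene port 0.05 [494.8544 215.0974   0.3087] -7.276851920695713
scene port 0.055 [500.2339 211.9841  -0.154 ] -7.2778242129820105
scene port 0.06 [505.7115 208.8067  -0.6699] -7.2761604173974925
top stand [ 517.3495 -217.678    27.9256] -5.606870989484977
top port 0.045 [499.6041 211.1481   1.7123] -7.899048216616707
top port 0.05 [499.8036 210.1586   1.7123] -7.900181072273796
top port 0.055 [500.0035 209.1565   1.7122] -7.897101553924055
top port 0.06 [500.2027 208.1783   1.7123] -7.890882001577732
```

```bash
cat > e2.py <<'E'
from edge import *
# scene: visible edges of stand: corners left(-,-), bottom(+,-), right(+,+)
def ss(p):
    a=W(p,[(-.035,-.035,.006),(.035,-.035,.006),(.035,.035,.006)]); b=W(p,[(-.024,-.024,.04),(.024,-.024,.04),(.024,.024,.04)])
    v=W(p,[(.024,-.024,.006),(.024,-.024,.04)])
    t=W(p,[(.018,.004,.102),(.018,-.004,.102),(-.018,-.004,.102),(-.018,.004,.102)])
    l=W(p,[(-.015,-.015,.04),(.015,-.015,.04),(.015,.015,.04)])
    return [(a[0],a[1]),(a[1],a[2]),(b[0],b[1]),(b[1],b[2]),(v[0],v[1]),(l[0],l[1]),(l[1],l[2])]+loop(t)
def st(p):
    t=W(p,[(.018,.004,.102),(.018,-.004,.102),(-.018,-.004,.102),(-.018,.004,.102)])
    return stand_segs(p)+loop(t)
for s in(.6,1.0):
  for c,fn in(("scene",ss),("top",st),("top",stand_segs)):
    f=opt(c,grads(c,s=s),fn,[.518,-.2175,.49]); print(c,f.x*[1000,1000,57.3],f.fun)
E
python3 e2.py
```

```text
scene [ 521.0436 -217.9917   27.5257] -6.815814659263822
top [ 518.3084 -219.8002   28.235 ] -5.967977371797574
top [ 517.4383 -217.9395   27.8114] -6.012660914283577
scene [ 521.3997 -218.0488   27.2236] -5.959268109524763
top [ 517.7008 -218.1001   27.3183] -5.519576246437688
top [ 517.3494 -217.6781   27.9253] -5.606870972013599
```

```bash
cat > go.py <<'E'
import numpy as np,sys
from scipy.spatial.transform import Rotation as R
from station import readout
def psi(s):
    x=R.from_quat(s["tool_rot"]).as_matrix(); return np.degrees(np.arctan2(x[1,0],x[0,0]))
def rep(target=None,yaw=None):
    s=readout.sense(); M=R.from_quat(s["tool_rot"]).as_matrix()
    print("t",round(s["t"],2),"tcp",np.round(s["tcp_pos"]*1000,2),"psi",round(psi(s),2),"toolz",np.round(M[:,2],4),"F",np.round(s["force"],2),"T",np.round(s["ft_torque"],2),"gap",round(s["finger_gap"],4))
    if target is not None:
        d=np.array(target)-s["tcp_pos"]; y=psi(s) if yaw is None else yaw
        a=np.radians(y); print("after-turn travel units",np.round(np.array([d@[np.cos(a),np.sin(a),0],d@[np.sin(a),-np.cos(a),0],-d[2]])/.025,3),"rotz units",round(-(y-psi(s))/5,3))
E
python3 -c "
from go import *
rep([.519,-.218,.16],27.6)"
```

```text
t 0.1 tcp [ 226.37 -581.91  241.42] psi 21.25 toolz [-4.0e-04  1.9e-03 -1.0e+00] F [-0.07  0.78 -0.46] T [ 0.01 -0.04 -0.02] gap 1.0029
after-turn travel units [17.117 -7.477  3.257] rotz units -1.271
```

Emit:
move_arm([
  {"gripper": 1,"travel": [0,0,0],"rot": [0,0,-0.64]},
  {"gripper": 1,"travel": [0,0,0],"rot": [0,0,-0.63]},
  {"gripper": 1,"travel": [1,-0.44,0],"rot": [0,0,0]},
  {"gripper": 1,"travel": [1,-0.44,0],"rot": [0,0,0]},
  {"gripper": 1,"travel": [1,-0.44,0],"rot": [0,0,0]},
  {"gripper": 1,"travel": [1,-0.44,0],"rot": [0,0,0]},
  {"gripper": 1,"travel": [1,-0.44,0],"rot": [0,0,0]},
  {"gripper": 1,"travel": [1,-0.44,0],"rot": [0,0,0]},
  {"gripper": 1,"travel": [1,-0.44,0],"rot": [0,0,0]},
  {"gripper": 1,"travel": [1,-0.44,0],"rot": [0,0,0]},
  {"gripper": 1,"travel": [1,-0.44,0],"rot": [0,0,0]},
  {"gripper": 1,"travel": [1,-0.44,0],"rot": [0,0,0]},
  {"gripper": 1,"travel": [1,-0.44,0],"rot": [0,0,0]},
  {"gripper": 1,"travel": [1,-0.44,0.5],"rot": [0,0,0]},
  {"gripper": 1,"travel": [1,-0.44,0.7],"rot": [0,0,0]},
  {"gripper": 1,"travel": [1,-0.44,0.7],"rot": [0,0,0]},
  {"gripper": 1,"travel": [1,-0.44,0.7],"rot": [0,0,0]},
  {"gripper": 1,"travel": [1,-0.44,0.66],"rot": [0,0,0]},
  {"gripper": 1,"travel": [1,-0.44,0],"rot": [0,0,0]},
  {"gripper": 1,"travel": [0.12,0,0],"rot": [0,0,0]},
])

```text
t: 1.77
tcp_pos: [0.5201, -0.2144, 0.1591]
tool_rot: [0.971, 0.24, -0.001, -0.002]
force: [-0.6, -1.0, -0.0]
finger_gap: 1.001
```

```bash
cat > snap.py <<'E'
import cv2,numpy as np
from station import imaging
def c(im,x,y,w,h,k): return cv2.resize(im[y:y+h,x:x+w],None,fx=k,fy=k,interpolation=cv2.INTER_CUBIC)
def snap(suf,sc,tc,k=6):
    out=[]
    for n,b in(("scene",sc),("top",tc)):
        s=imaging.snapshot(n); im=s["img"][:,:,::-1].copy(); cv2.imwrite(f"pics/{n}{suf}.png",im)
        out.append(c(im,*b,k))
    cv2.imwrite(f"pics/v{suf}.png",np.hstack(out))
E
python3 -c "
from go import *; from snap import *
rep([.519,-.218,.16],27.6)
snap('1',(195,140,66,100),(365,215,66,100))"
```

```text
t 1.77 tcp [ 520.15 -214.37  159.14] psi 27.8 toolz [-0.0022  0.0034 -1.    ] F [-0.63 -0.96 -0.01] T [-0.04  0.01 -0.02] gap 1.0009
after-turn travel units [-0.108  0.107 -0.034] rotz units 0.041
```

View pics/v1.png

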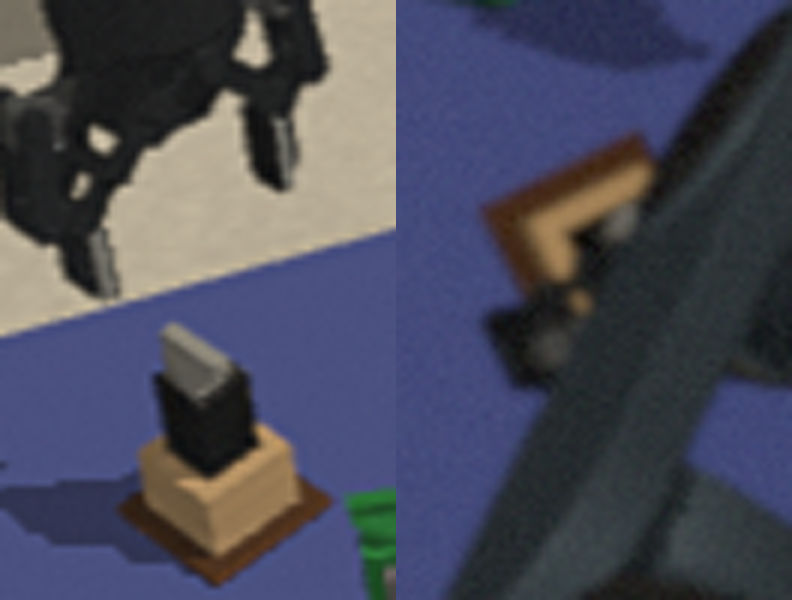

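```bash
cat > ovf.py <<'E'
from h import *
import cv2,sys
def ovf(suf,tcp,psi,gap,zt,box,k,name):
    im=cv2.imread(f"pics/scene{suf}.png"); x0,y0,w,h=box
    im=cv2.resize(im[y0:y0+h,x0:x0+w],None,fx=k,fy=k,interpolation=cv2.INTER_CUBIC)
    a=np.radians(psi); X=np.array([np.cos(a),np.sin(a),0]);Y=np.array([np.sin(a),-np.cos(a),0])
    for z,col in zip(zt,[(0,0,255),(0,255,0),(255,255,0)]):
        for s in(1,-1):
            P=[np.array(tcp)+X*.011*e+Y*s*gap/2+[0,0,z] for e in(1,-1)]
            q=np.round((proj("scene",P)-[x0,y0]+.5)*k-.5).astype(int)
            cv2.line(im,tuple(map(int,q[0])),tuple(map(int,q[1])),col,1); cv2.circle(im,tuple(map(int,q[0])),3,col,1)
    cv2.imwrite(name,im)
E
python3 -c "
from ovf import *
ovf('1',[.52015,-.21437,.15914],27.8,.085,[-.011,.002],(195,140,66,60),12,'pics/of1.png')"
```

```text
(no output)
```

View pics/of1.png

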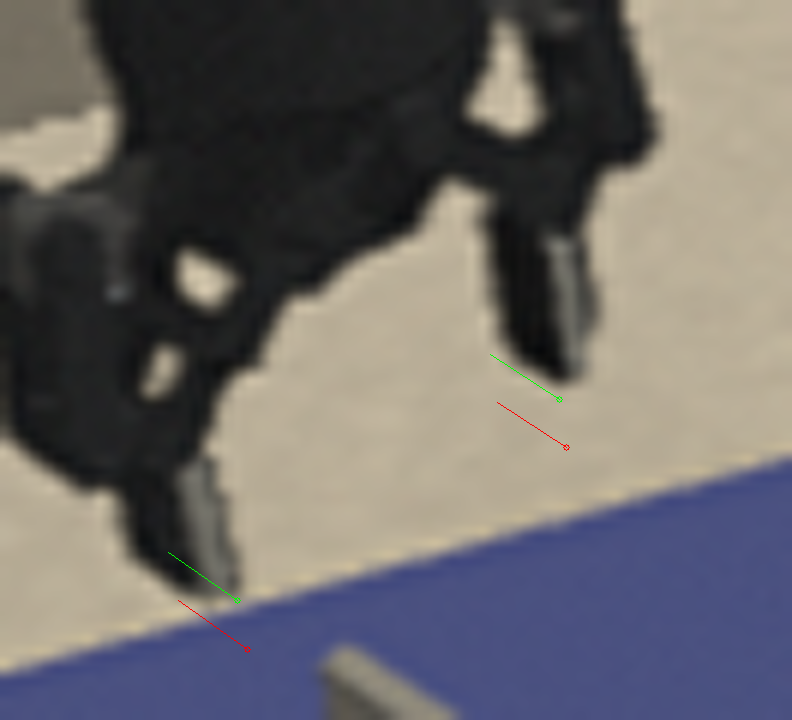

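Emit:
move_arm([
  {"gripper": 0.75,"travel": [0,0,0],"rot": [0,0,0]},
  {"gripper": 0.75,"travel": [0,0,0],"rot": [0,0,0]},
  {"gripper": 0.75,"travel": [0,0,0],"rot": [0,0,0]},
])

```text
t: 2.12
tcp_pos: [0.5187, -0.2196, 0.1612]
tool_rot: [0.971, 0.238, 0.0, 0.0]
force: [-0.8, -0.7, 0.8]
finger_gap: 0.752
```

```bash
python3 -c "
from go import *
rep([.519,-.218,.16],27.6)"
```

```text
t 2.12 tcp [ 518.65 -219.6   161.16] psi 27.5 toolz [ 3.e-04 -4.e-04 -1.e+00] F [-0.76 -0.69  0.79] T [-0.    0.03 -0.08] gap 0.7515
after-turn travel units [ 0.042 -0.05   0.046] rotz units -0.02
```

Emit:
move_arm([
  {"gripper": 0.75,"travel": [0,0,0.5],"rot": [0,0,0]},
  {"gripper": 0.75,"travel": [0,0,0.5],"rot": [0,0,0]},
  {"gripper": 0.75,"travel": [0,0,0.5],"rot": [0,0,0]},
  {"gripper": 0.75,"travel": [0,0,0.5],"rot": [0,0,0]},
  {"gripper": 0.75,"travel": [0,0,0.5],"rot": [0,0,0]},
  {"gripper": 0.75,"travel": [0,0,0.5],"rot": [0,0,0]},
  {"gripper": 0.75,"travel": [0,0,0.5],"rot": [0,0,0]},
  {"gripper": 0.75,"travel": [0,0,0.5],"rot": [0,0,0]},
  {"gripper": 0.65,"travel": [0,0,0],"rot": [0,0,0]},
  {"gripper": 0.65,"travel": [0,0,0],"rot": [0,0,0]},
  {"gripper": 0.65,"travel": [0,0,0],"rot": [0,0,0]},
])

```text
t: 3.03
tcp_pos: [0.5193, -0.2193, 0.0615]
tool_rot: [0.971, 0.238, 0.0, 0.0]
force: [-0.4, 0.9, 0.0]
finger_gap: 0.648
```

```bash
python3 -c "
from go import *; from snap import *
rep([.519,-.218,.058],27.6)
snap('2',(200,170,60,70),(365,215,60,70),k=6)
im=cv2.imread('pics/scene2.png');cv2.imwrite('pics/v2b.png',c(im,200,175,60,55,12))"
```

```text
t 3.03 tcp [ 519.33 -219.29   61.46] psi 27.54 toolz [ 9.e-04 -6.e-04 -1.e+00] F [-0.42  0.93  0.02] T [-0.01 -0.03 -0.04] gap 0.6477
after-turn travel units [ 0.012 -0.052  0.139] rotz units -0.012
```

View pics/v2b.png

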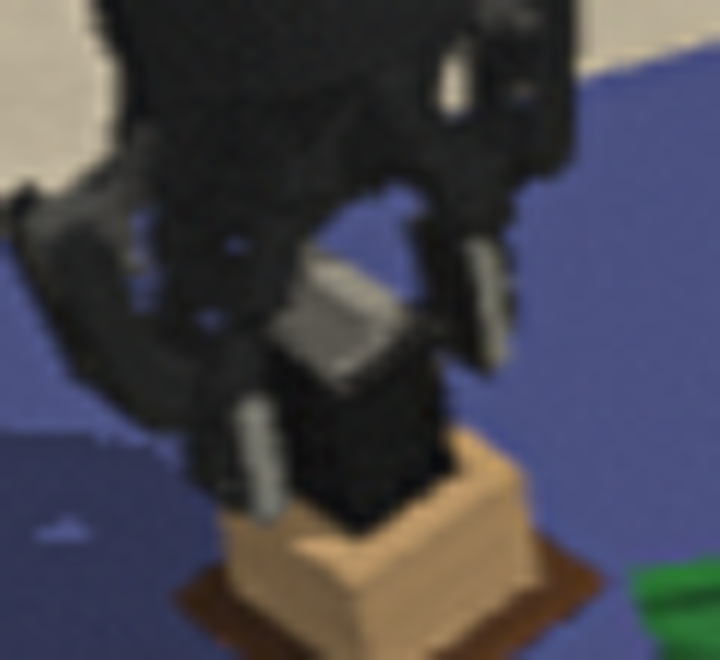

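View pics/v2.png

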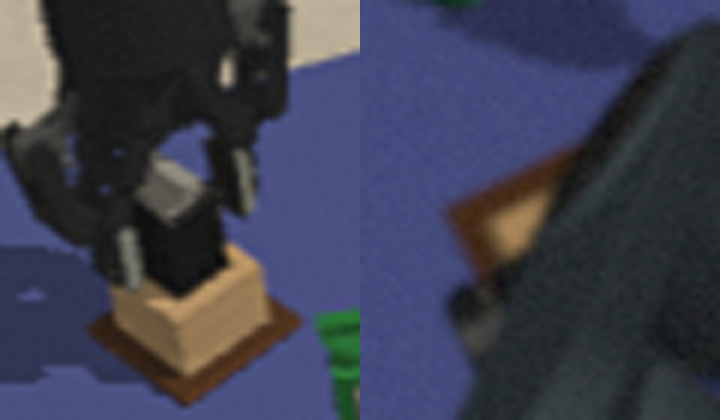

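```bash
python3 -c "
from ovf import *
ovf('2',[.51933,-.21929,.06146],27.54,.085*.648,[-.011,-.004],(200,175,60,55),12,'pics/of2.png')
im=cv2.imread('pics/of2.png')
from fit import sq,o
def dr(p,L,col):
    q=np.round((proj('scene',W(p,L))-[200,175]+.5)*12-.5).astype(int); cv2.polylines(im,[q],True,col,1)
p=[.5212,-.218,np.radians(27.5)]
dr(p,sq(.015,.04,o),(255,255,0));dr(p,sq(.024,.04,o),(0,255,0));dr(p,[(.018,.004,.102),(.018,-.004,.102),(-.018,-.004,.102),(-.018,.004,.102)],(255,0,255))
cv2.imwrite('pics/of2.png',im)"
```

```text
(no output)
```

View pics/of2.png

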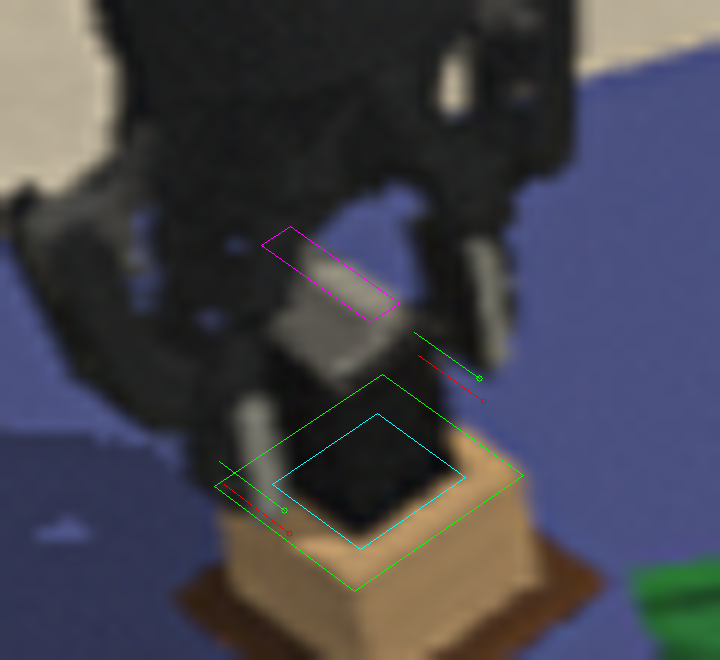

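Emit:
move_arm([
  {"gripper": 0.5,"travel": [0.04,0,0.06],"rot": [0,0,0]},
  {"gripper": 0.45,"travel": [0,0,0.06],"rot": [0,0,0]},
  {"gripper": 0.45,"travel": [0,0,0],"rot": [0,0,0]},
  {"gripper": 0.42,"travel": [0,0,0],"rot": [0,0,0]},
  {"gripper": 0.41,"travel": [0,0,0],"rot": [0,0,0]},
  {"gripper": 0.41,"travel": [0,0,0],"rot": [0,0,0]},
], grip_force=30)

```text
t: 3.63
tcp_pos: [0.52, -0.2178, 0.0581]
tool_rot: [0.971, 0.239, -0.0, -0.0]
force: [-0.3, 0.5, 4.6]
finger_gap: 0.417
```

```bash
python3 -c "
from go import *; from snap import *
rep([.519,-.218,.058],27.6)
snap('3',(200,170,60,70),(365,215,60,70),k=6)
im=cv2.imread('pics/scene3.png');cv2.imwrite('pics/v3b.png',c(im,200,175,60,55,12))"
```

```text
t 3.63 tcp [ 519.96 -217.85   58.07] psi 27.61 toolz [-2.e-04  2.e-04 -1.e+00] F [-0.3   0.55  4.58] T [0.29 0.2  0.03] gap 0.417
after-turn travel units [-0.037 -0.013  0.003] rotz units 0.001
```

View pics/v3b.png

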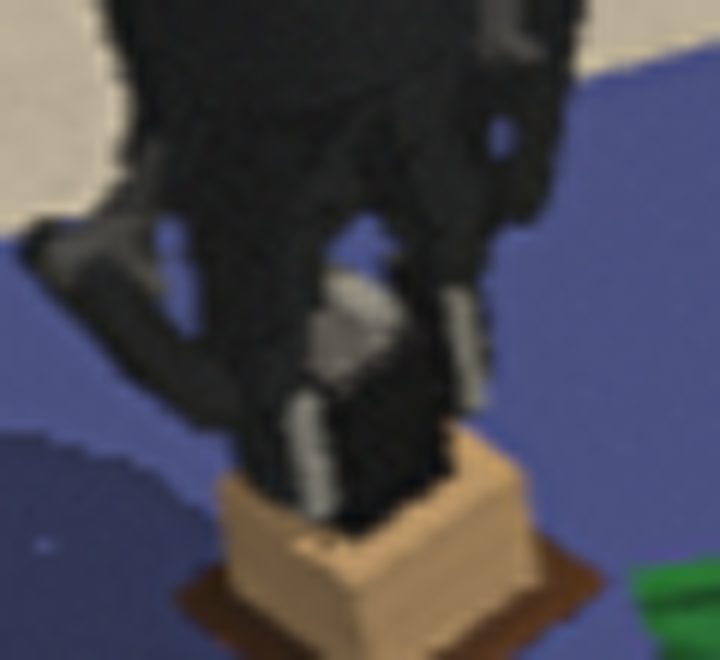

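Emit:
move_arm([
  {"gripper": 0.42,"travel": [0,0,0],"rot": [0,0,0]},
  {"gripper": 0.42,"travel": [0,0,0],"rot": [0,0,0]},
])

```text
t: 3.9
tcp_pos: [0.5198, -0.2176, 0.058]
tool_rot: [0.971, 0.239, -0.0, -0.0]
force: [-1.3, 2.4, 5.3]
finger_gap: 0.422
```

```bash
python3 -c "
from go import *
rep([.519,-.218,.058],27.6)"
```

```text
t 3.9 tcp [ 519.78 -217.58   57.97] psi 27.6 toolz [-6.e-04  7.e-04 -1.e+00] F [-1.33  2.42  5.31] T [0.42 0.22 0.04] gap 0.4222
after-turn travel units [-0.036  0.001 -0.001] rotz units -0.001
```

Emit:
move_arm([
  {"gripper": 0.42,"travel": [0,-0.04,0],"rot": [0,0,0]},
  {"gripper": 0.4,"travel": [0,0,-0.02],"rot": [0,0,0]},
  {"gripper": 0.4,"travel": [0,0,0],"rot": [0,0,0]},
])

```text
t: 4.15
tcp_pos: [0.52, -0.2177, 0.0582]
tool_rot: [0.971, 0.238, 0.0, 0.001]
force: [-0.9, -0.3, 1.8]
finger_gap: 0.402
```

```bash
python3 -c "
from go import *
rep([.519,-.218,.058],27.6)"
```

```text
t 4.15 tcp [ 520.02 -217.68   58.22] psi 27.6 toolz [ 0.001 -0.001 -1.   ] F [-0.88 -0.34  1.82] T [-0.06  0.04 -0.01] gap 0.4016
after-turn travel units [-0.042 -0.007  0.009] rotz units -0.001
```

Emit:
move_arm([
  {"gripper": 0.37,"travel": [0,0,-0.02],"rot": [0,0,0]},
  {"gripper": 0.37,"travel": [0,0,0],"rot": [0,0,0]},
  {"gripper": 0.37,"travel": [0,0,0],"rot": [0,0,0]},
])

```text
t: 4.4
tcp_pos: [0.5197, -0.2173, 0.0586]
tool_rot: [0.971, 0.238, 0.0, 0.0]
force: [0.8, -1.0, -0.3]
finger_gap: 0.372
```

```bash
python3 -c "
from go import *
rep([.519,-.218,.058],27.6)"
```

```text
t 4.4 tcp [ 519.73 -217.33   58.56] psi 27.59 toolz [ 2.e-04 -1.e-04 -1.e+00] F [ 0.76 -0.97 -0.31] T [-0.12 -0.08 -0.05] gap 0.3724
after-turn travel units [-0.038  0.01   0.022] rotz units -0.003
```

Lateral force stays low. I'll finish the squeeze at 32 N.

Emit:
move_arm([
  {"gripper": 0.3,"travel": [0,0,-0.02],"rot": [0,0,0]},
  {"gripper": 0.25,"travel": [0,0,0],"rot": [0,0,0]},
  {"gripper": 0.25,"travel": [0,0,0],"rot": [0,0,0]},
  {"gripper": 0.25,"travel": [0,0,0],"rot": [0,0,0]},
], grip_force=32)

```text
t: 4.73
tcp_pos: [0.5203, -0.2179, 0.0594]
tool_rot: [0.971, 0.239, 0.001, 0.001]
force: [1.2, -3.6, -2.6]
finger_gap: 0.343
```

```bash
python3 -c "
from go import *
rep([.519,-.218,.058],27.6)"
```

```text
t 4.73 tcp [ 520.35 -217.89   59.38] psi 27.6 toolz [ 0.0017 -0.0014 -1.    ] F [ 1.16 -3.58 -2.59] T [-0.59 -0.31  0.04] gap 0.3432
after-turn travel units [-0.05  -0.021  0.055] rotz units 0.0
```

Emit:
move_arm([
  {"gripper": 0.25,"travel": [0,0.02,-0.02],"rot": [0,0,0]},
  {"gripper": 0.25,"travel": [0,0,-0.04],"rot": [0,0,0]},
  {"gripper": 0.25,"travel": [0,0,-0.04],"rot": [0,0,0]},
])

```text
t: 4.98
tcp_pos: [0.5201, -0.218, 0.0618]
tool_rot: [0.971, 0.239, 0.0, 0.0]
force: [1.8, -4.4, -3.5]
finger_gap: 0.35
```

```bash
python3 -c "
from go import *
rep([.519,-.218,.058],27.6)"
```

```text
t 4.98 tcp [ 520.13 -217.98   61.75] psi 27.6 toolz [ 6.e-04 -7.e-04 -1.e+00] F [ 1.85 -4.41 -3.55] T [-0.74 -0.44  0.01] gap 0.3502
after-turn travel units [-0.04 -0.02  0.15] rotz units 0.0
```

Emit:
move_arm([
  {"gripper": 0.25,"travel": [0,0.03,0],"rot": [0,0,0]},
  {"gripper": 0.25,"travel": [0,0,-0.06],"rot": [0,0,0]},
  {"gripper": 0.25,"travel": [0,0,-0.06],"rot": [0,0,0]},
])

```text
t: 5.23
tcp_pos: [0.52, -0.2181, 0.0648]
tool_rot: [0.971, 0.239, -0.0, -0.0]
force: [1.6, -2.1, -1.5]
finger_gap: 0.351
```

```bash
python3 -c "
from go import *
rep([.519,-.218,.058],27.6)"
```

```text
t 5.23 tcp [ 519.98 -218.13   64.81] psi 27.6 toolz [-5.e-04  3.e-04 -1.e+00] F [ 1.62 -2.11 -1.52] T [-0.45 -0.28  0.01] gap 0.3507
after-turn travel units [-0.032 -0.023  0.273] rotz units 0.001
```

Emit:
move_arm([
  {"gripper": 0.25,"travel": [0,0.01,-0.1],"rot": [0,0,0]},
  {"gripper": 0.25,"travel": [0,0,-0.12],"rot": [0,0,0]},
  {"gripper": 0.25,"travel": [0,0,-0.12],"rot": [0,0,0]},
  {"gripper": 0.25,"travel": [0,0,-0.12],"rot": [0,0,0]},
])

```text
t: 5.57
tcp_pos: [0.5199, -0.2181, 0.0766]
tool_rot: [0.971, 0.238, -0.0, -0.0]
force: [0.6, -1.6, -1.3]
finger_gap: 0.347
```

```bash
python3 -c "
from go import *
rep([.519,-.218,.058],27.6)"
```

```text
t 5.57 tcp [ 519.94 -218.1    76.63] psi 27.59 toolz [-8.e-04  7.e-04 -1.e+00] F [ 0.56 -1.62 -1.32] T [-0.3  -0.14 -0.01] gap 0.3472
after-turn travel units [-0.031 -0.021  0.745] rotz units -0.001
```

Emit:
move_arm([
  {"gripper": 0.25,"travel": [0,0,-0.15],"rot": [0,0,0]},
  {"gripper": 0.25,"travel": [0,0,-0.2],"rot": [0,0,0]},
  {"gripper": 0.25,"travel": [0,0,-0.25],"rot": [0,0,0]},
  {"gripper": 0.25,"travel": [0,0,-0.3],"rot": [0,0,0]},
  {"gripper": 0.25,"travel": [0,0,-0.4],"rot": [0,0,0]},
  {"gripper": 0.25,"travel": [0,0,-0.5],"rot": [0,0,0]},
  {"gripper": 0.25,"travel": [0,0,-0.6],"rot": [0,0,0]},
  {"gripper": 0.25,"travel": [0,0,-0.6],"rot": [0,0,0]},
  {"gripper": 0.25,"travel": [0,0,0],"rot": [0,0,0]},
  {"gripper": 0.25,"travel": [0,0,0],"rot": [0,0,0]},
])

```text
t: 6.4
tcp_pos: [0.5207, -0.2186, 0.1525]
tool_rot: [0.971, 0.239, 0.001, 0.001]
force: [0.1, 1.0, -1.3]
finger_gap: 0.344
```

```bash
python3 -c "
from go import *; from snap import *
rep([.501,.210,.16],1.5)
snap('4',(195,130,66,100),(365,215,66,100))"
```

```text
t 6.4 tcp [ 520.67 -218.6   152.52] psi 27.6 toolz [ 0.0019 -0.0011 -1.    ] F [ 0.09  1.02 -1.26] T [-0.03  0.03  0.02] gap 0.3443
after-turn travel units [ -0.338 -17.159  -0.299] rotz units 5.22
```

View pics/v4.png

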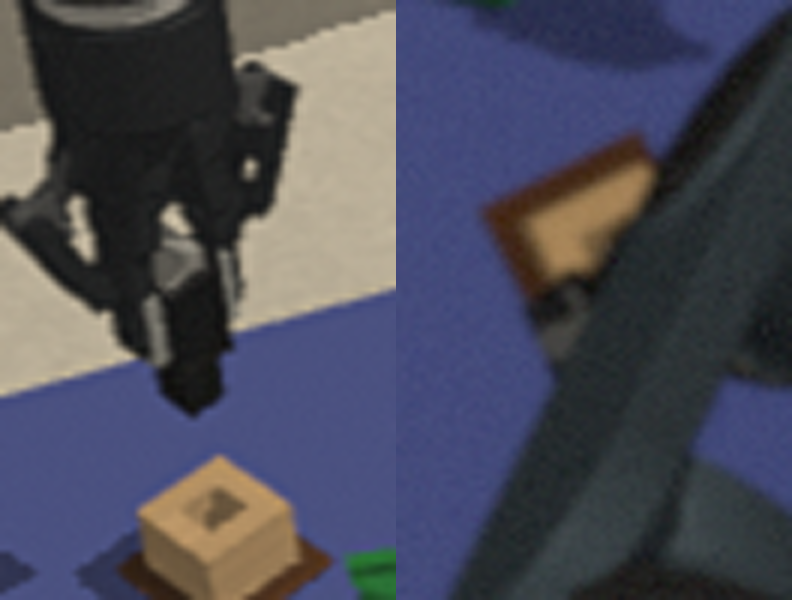

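```bash
cat > e4.py <<'E'
from edge import *
def vis(p,h,foot=None):
    a=loop(W(p,sq(.024,h,o)))+loop(W(p,sq(.011,h,o)))
    v=W(p,[(.024,-.024,h-.035),(.024,-.024,h)]); return a+[(v[0],v[1])]
for s in(.6,1.0):
    f=opt("scene",grads("scene","4",s),lambda v:vis(v,.04),[.521,-.218,.482]); print("stand",f.x*[1000,1000,57.3],f.fun)
    for h in(.05,.054,.058):
        f=opt("scene",grads("scene","4",s),lambda v:vis(v,h),[.495+(h-.05)*1.08,.215-(h-.05)*.62,.0]); print("port",h,f.x*[1000,1000,57.3],f.fun)
    for h in(.05,.054,.058):
        f=opt("top",grads("top","4",s),lambda v:loop(W(v,sq(.024,h,o)))+loop(W(v,sq(.011,h,o))),[.5,.209,.02]); print("top port",h,f.x*[1000,1000,57.3],f.fun)
    # flange in scene
E
python3 e4.py
```

```text
stand [ 519.6451 -217.9402   27.2511] -7.584229989261522
port 0.05 [494.5211 214.9414  -0.5654] -8.452209649628802
port 0.054 [498.9434 212.4366  -0.6178] -8.45425458366834
port 0.058 [503.2389 209.8831  -0.3696] -8.45352431027989
top port 0.05 [499.8031 210.1749   1.7123] -8.769926220201397
top port 0.054 [499.9629 209.3761   1.7123] -8.769371669422092
top port 0.058 [500.1222 208.5819   1.7103] -8.766139897112781
stand [ 519.7477 -217.9528   26.9687] -6.567100007518094
port 0.05 [494.7997 214.9933  -1.2904] -7.284815918118993
port 0.054 [499.1406 212.555   -1.0815] -7.286179971828206
port 0.058 [503.5272 210.075   -1.059 ] -7.2851145767198355
top port 0.05 [499.8036 210.1591   1.7123] -8.12449177939289
top port 0.054 [499.9631 209.3697   1.7122] -8.12186432981876
top port 0.058 [500.1227 208.5805   1.7122] -8.117207474101097
```

Emit:
move_arm([
  {"gripper": 0.25,"travel": [0.231,-0.49,0],"rot": [0,0,0]},
  {"gripper": 0.25,"travel": [0.472,-1,0],"rot": [0,0,0]},
  {"gripper": 0.25,"travel": [0.472,-1,0],"rot": [0,0,0]},
  {"gripper": 0.25,"travel": [0.472,-1,0],"rot": [0,0,0]},
  {"gripper": 0.25,"travel": [0.472,-1,0],"rot": [0,0,0]},
  {"gripper": 0.25,"travel": [0.472,-1,0],"rot": [0,0,0]},
  {"gripper": 0.25,"travel": [0.472,-1,0],"rot": [0,0,0]},
  {"gripper": 0.25,"travel": [0.472,-1,0],"rot": [0,0,0]},
  {"gripper": 0.25,"travel": [0.472,-1,0],"rot": [0,0,0]},
  {"gripper": 0.25,"travel": [0.472,-1,0],"rot": [0,0,0]},
  {"gripper": 0.25,"travel": [0.472,-1,0],"rot": [0,0,0]},
  {"gripper": 0.25,"travel": [0.472,-1,0],"rot": [0,0,0]},
  {"gripper": 0.25,"travel": [0.472,-1,0],"rot": [0,0,0]},
  {"gripper": 0.25,"travel": [0.472,-1,0],"rot": [0,0,0]},
  {"gripper": 0.25,"travel": [0.472,-1,0],"rot": [0,0,0]},
  {"gripper": 0.25,"travel": [0.283,-0.6,0],"rot": [0,0,0]},
  {"gripper": 0.25,"travel": [0.184,-0.39,0],"rot": [0,0,0]},
])

```text
t: 7.92
tcp_pos: [0.501, 0.2116, 0.1504]
tool_rot: [0.971, 0.24, -0.001, -0.0]
force: [-0.7, -0.8, -1.0]
finger_gap: 0.346
```

Emit:
move_arm([
  {"gripper": 0.25,"travel": [0,0,0],"rot": [0,0,0.5]},
  {"gripper": 0.25,"travel": [0,0,0],"rot": [0,0,0.9]},
  {"gripper": 0.25,"travel": [0,0,0],"rot": [0,0,0.9]},
  {"gripper": 0.25,"travel": [0,0,0],"rot": [0,0,0.9]},
  {"gripper": 0.25,"travel": [0,0,0],"rot": [0,0,0.9]},
  {"gripper": 0.25,"travel": [0,0,0],"rot": [0,0,0.9]},
  {"gripper": 0.25,"travel": [0,0,0],"rot": [0,0,0.38]},
  {"gripper": 0.25,"travel": [0,0,0],"rot": [0,0,0]},
  {"gripper": 0.25,"travel": [0,0,0],"rot": [0,0,0]},
])

```text
t: 8.67
tcp_pos: [0.5022, 0.209, 0.1508]
tool_rot: [1.0, 0.006, -0.001, 0.0]
force: [-0.8, 0.6, -1.9]
finger_gap: 0.344
```

```bash
python3 -c "
from go import *; from snap import *
rep([.5026,.2095,.13],0.7)
snap('5',(340,100,66,110),(170,200,66,110),5)
im=cv2.imread('pics/scene5.png');cv2.imwrite('pics/v5b.png',c(im,345,130,60,70,8))"
```

```text
t 8.67 tcp [502.22 208.96 150.79] psi 0.73 toolz [-1.5e-03 -3.0e-04 -1.0e+00] F [-0.83  0.57 -1.92] T [ 0.04 -0.01 -0.02] gap 0.3438
after-turn travel units [ 0.016 -0.021  0.832] rotz units 0.007
```

View pics/v5.png

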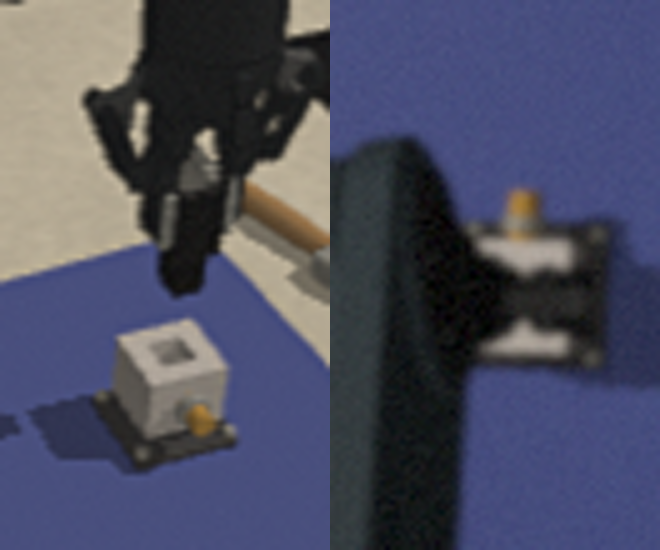

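View pics/v5b.png

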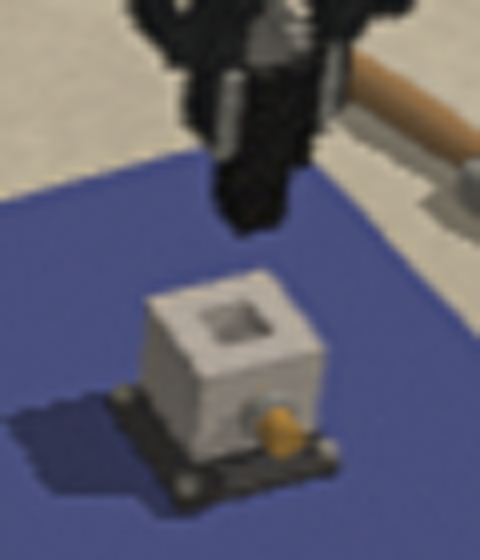

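Emit:
move_arm([
  {"gripper": 0.25,"travel": [0,0,0.3],"rot": [0,0,0]},
  {"gripper": 0.25,"travel": [0,0,0.4],"rot": [0,0,0]},
  {"gripper": 0.25,"travel": [0,0,0.3],"rot": [0,0,0]},
  {"gripper": 0.25,"travel": [0,0,0.2],"rot": [0,0,0]},
  {"gripper": 0.25,"travel": [0,0,0],"rot": [0,0,0]},
  {"gripper": 0.25,"travel": [0,0,0],"rot": [0,0,0]},
])

```text
t: 9.27
tcp_pos: [0.5025, 0.209, 0.1206]
tool_rot: [1.0, 0.006, -0.001, 0.0]
force: [0.2, -0.7, -0.9]
finger_gap: 0.349
```

```bash
python3 -c "
from go import *; from snap import *
rep([.5026,.2095,.11],0.7)
snap('6',(340,100,66,110),(170,200,66,110),5)
im=cv2.imread('pics/scene6.png');cv2.imwrite('pics/v6b.png',c(im,345,130,60,60,10))"
```

```text
t 9.27 tcp [502.55 209.   120.58] psi 0.69 toolz [-1.5e-03 -3.0e-04 -1.0e+00] F [ 0.21 -0.74 -0.92] T [-0.01 -0.02  0.11] gap 0.3494
after-turn travel units [ 0.002 -0.02   0.423] rotz units -0.001
```

View pics/v6b.png

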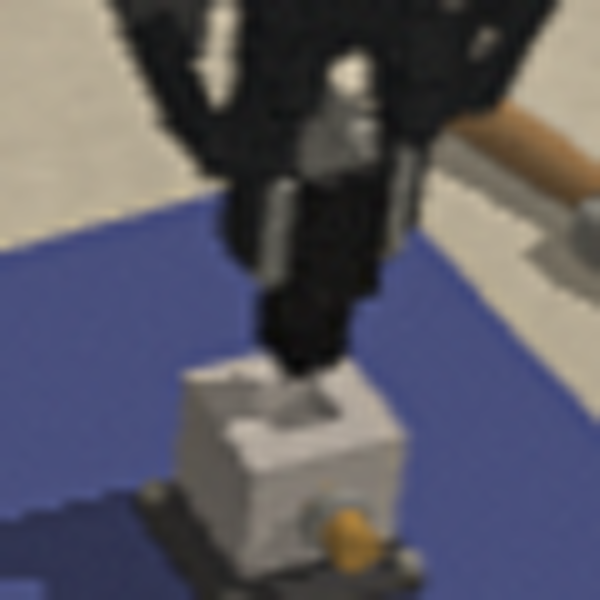

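```bash
cat > ov6.py <<'E'
from fit import *
def go(suf,tcp,psi,port,box,k,name,dz=.0487):
    im=cv2.imread(f"pics/scene{suf}.png"); x0,y0,w,h=box
    im=cv2.resize(im[y0:y0+h,x0:x0+w],None,fx=k,fy=k,interpolation=cv2.INTER_CUBIC); raw=im.copy()
    def dr(p,L,col):
        q=np.round((proj('scene',W(p,L))-[x0,y0]+.5)*k-.5).astype(int); cv2.polylines(im,[q],True,col,1)
    n=[tcp[0],tcp[1],np.radians(psi)]; z=tcp[2]-dz
    dr(n,sq(.0075,z,o),(0,255,255));dr(n,sq(.010,z+.005,o),(0,255,0));dr(n,sq(.015,z+.03,o),(255,255,0))
    dr(n,[(.018,.004,z+.092),(.018,-.004,z+.092),(-.018,-.004,z+.092),(-.018,.004,z+.092)],(255,0,255))
    p=[port[0],port[1],np.radians(port[3])]
    dr(p,sq(.024,port[2],o),(0,0,255));dr(p,sq(.011,port[2],o),(0,0,255))
    cv2.imwrite(name,np.hstack([raw,im]))
E
python3 -c "
from ov6 import *
go('6',[.50255,.209,.1206],.7,[.5027,.2102,.0575,.2],(358,130,36,55),11,'pics/o6.png')"
```

```text
(no output)
```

View pics/o6.png

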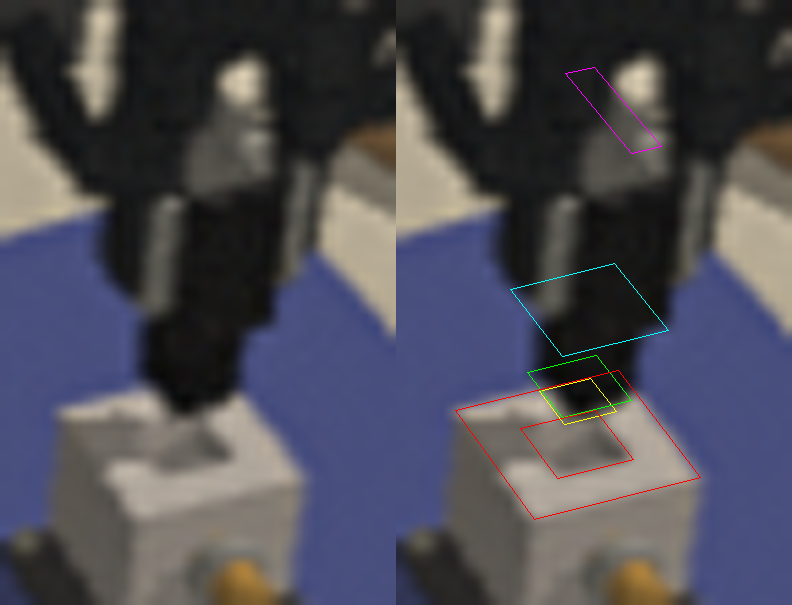

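```bash
python3 -c "
from snap import *
a=cv2.imread('pics/scene6.png');a=c(a,362,143,28,34,17)
a=np.clip(a.astype(float)*1.0,0,255); b=255*(a/255)**.5
cv2.imwrite('pics/z6.png',b)"
```

```text
[ WARN:0@0.524] global loadsave.cpp:1063 imwrite_ Unsupported depth image for selected encoder is fallbacked to CV_8U.
```

View pics/z6.png

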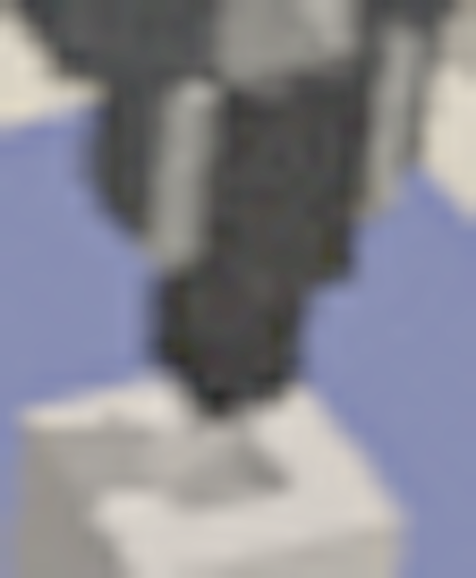

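```bash
cat > sil.py <<'E'
from fit import *
from scipy.spatial.transform import Rotation as R
def alpha(suf,box):
    x0,y0,w,h=box
    I=cv2.imread(f"pics/scene{suf}.png").astype(float)[y0:y0+h,x0:x0+w]; B=cv2.imread("pics/scene0.png").astype(float)[y0:y0+h,x0:x0+w]
    D=np.array([16,16,16.]); d=D-B
    return np.clip(((I-B)*d).sum(2)/(d*d).sum(2),0,1.2)
def render(v,tcp,psi,box,ss=8,c="scene"):
    # v: dx,dy (m, at grasp point, world), dz, tilt about nozzle y (rad), tilt about x
    dx,dy,dz,ty,tx=v
    g=np.array([tcp[0]+dx,tcp[1]+dy,tcp[2]+.008+dz])
    Rm=R.from_euler('z',psi,degrees=True).as_matrix()@R.from_euler('yx',[ty,tx]).as_matrix()
    x0,y0,w,h=box; im=np.zeros((h*ss,w*ss),np.uint8)
    def hull(pts):
        P=(np.array(pts)-[0,0,.056])@Rm.T+g
        q=((proj(c,P)-[x0,y0]+.5)*ss-.5); cv2.fillConvexPoly(im,cv2.convexHull(np.round(q*16).astype(np.int32)),255,cv2.LINE_AA,4)
    hull(sq(.0075,0,o)+sq(.01,.005,o)+sq(.01,.03,o)); hull(sq(.015,.03,o)+sq(.015,.074,o))
    return cv2.resize(im,(w,h),interpolation=cv2.INTER_AREA)/255.
def fitsil(suf,tcp,psi,box,free=(0,1,2,3),prior=(.003,.003,.002,.05,.03)):
    A=alpha(suf,box)
    def r(u):
        v=np.zeros(5); v[list(free)]=u*np.array(prior)[list(free)]
        return np.r_[(render(v,tcp,psi,box)-A).ravel()/.1,u]
    best=None
    for t0 in(-1,0,1):
        u0=np.zeros(len(free)); 
        if 3 in free:u0[list(free).index(3)]=t0
        f=least_squares(r,u0,diff_step=.1)
        if best is None or f.cost<best.cost:best=f
    v=np.zeros(5); v[list(free)]=best.x*np.array(prior)[list(free)]
    return v,best.cost,A
if __name__=="__main__":
    for suf,tcp,psi,box in(("4",[.52067,-.2186,.15252],27.6,(210,192,30,18)),("5",[.50222,.20896,.15079],.73,(362,151,30,14))):
        for free in((0,1,2),(0,1,2,3),(0,1,3,4),(0,1,2,3,4)):
            v,cst,A=fitsil(suf,tcp,psi,box,free); print(suf,free,np.round(v[:3]*1000,2),np.round(np.degrees(v[3:]),2),round(cst,1))
        m=render(v,tcp,psi,box); z=np.hstack([np.clip(A,0,1),m,np.abs(A-m)]); cv2.imwrite(f"pics/sil{suf}.png",cv2.resize((z*255).astype(np.uint8),None,fx=8,fy=8,interpolation=cv2.INTER_NEAREST))
E
python3 sil.py
```

```text
4 (0, 1, 2) [0. 0. 0.] [0. 0.] 800.9
4 (0, 1, 2, 3) [0. 0. 0.] [0.28 0.  ] 800.9
4 (0, 1, 3, 4) [0. 0. 0.] [0.28 0.  ] 800.9
4 (0, 1, 2, 3, 4) [0. 0. 0.] [0.28 0.  ] 800.9
5 (0, 1, 2) [0. 0. 0.] [0. 0.] 212.3
5 (0, 1, 2, 3) [0. 0. 0.] [0.93 0.  ] 201.3
5 (0, 1, 3, 4) [0. 0. 0.] [0.93 0.  ] 201.3
5 (0, 1, 2, 3, 4) [0. 0. 0.] [0.93 0.  ] 201.3
```

```bash
python3 - <<'E'
s=open('sil.py').read()
s=s.replace("f=least_squares(r,u0,diff_step=.1)","f=minimize(lambda u:.5*(r(u)**2).sum(),u0,method='Powell',options=dict(xtol=1e-2,ftol=1e-4))").replace("best.cost:","best.fun:").replace("f.cost<","f.fun<").replace("best.cost,A","best.fun,A").replace("from fit import *","from fit import *\nfrom scipy.optimize import minimize")
open('sil.py','w').write(s)
E
python3 sil.py; python3 -c "
import cv2,numpy as np
a=cv2.imread('pics/sil4.png');b=cv2.imread('pics/sil5.png');cv2.imwrite('pics/sil.png',np.vstack([a,b]))"
```

```text
4 (0, 1, 2) [-2.02  1.04 -0.45] [0. 0.] 694.0
4 (0, 1, 2, 3) [-1.85  1.14 -0.4 ] [0.12 0.  ] 694.4
4 (0, 1, 3, 4) [-1.56  1.06  0.  ] [-0.15 -0.15] 695.2
4 (0, 1, 2, 3, 4) [-4.59 -0.18 -1.19] [-2.76  0.42] 693.8
5 (0, 1, 2) [0.5  0.76 2.16] [0. 0.] 78.6
5 (0, 1, 2, 3) [-4.64  2.33 -0.31] [-3.24  0.  ] 69.6
5 (0, 1, 3, 4) [-3.51  1.02  0.  ] [-2.29  1.46] 64.6
5 (0, 1, 2, 3, 4) [-2.61  0.79  1.14] [-2.63  0.78] 67.7
```

View pics/sil.png

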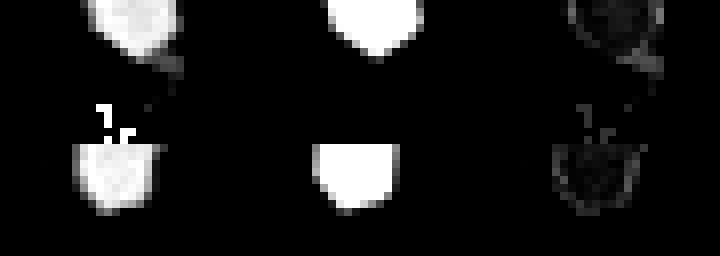

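Emit:
move_arm([
  {"gripper": 0.25,"travel": [0,-0.01,0.16],"rot": [0,0,0]},
  {"gripper": 0.25,"travel": [0,0,0.16],"rot": [0,0,0]},
  {"gripper": 0.25,"travel": [0,0,0.12],"rot": [0,0,0]},
  {"gripper": 0.25,"travel": [0,0,0],"rot": [0,0,0]},
])

```text
t: 9.7
tcp_pos: [0.5024, 0.2093, 0.1096]
tool_rot: [1.0, 0.006, -0.001, 0.0]
force: [0.6, -0.2, -1.6]
finger_gap: 0.346
```

```bash
python3 -c "
from go import *; from snap import *
rep([.5025,.2093,.10],0.7)
snap('7',(340,100,66,110),(170,200,66,110),5)
im=cv2.imread('pics/scene7.png');cv2.imwrite('pics/v7b.png',c(im,355,130,45,50,13))"
```

```text
t 9.7 tcp [502.41 209.25 109.65] psi 0.7 toolz [-1.3e-03 -2.0e-04 -1.0e+00] F [ 0.64 -0.16 -1.57] T [-0.02 -0.01 -0.01] gap 0.3463
after-turn travel units [ 0.003 -0.002  0.386] rotz units -0.001
```

View pics/v7b.png

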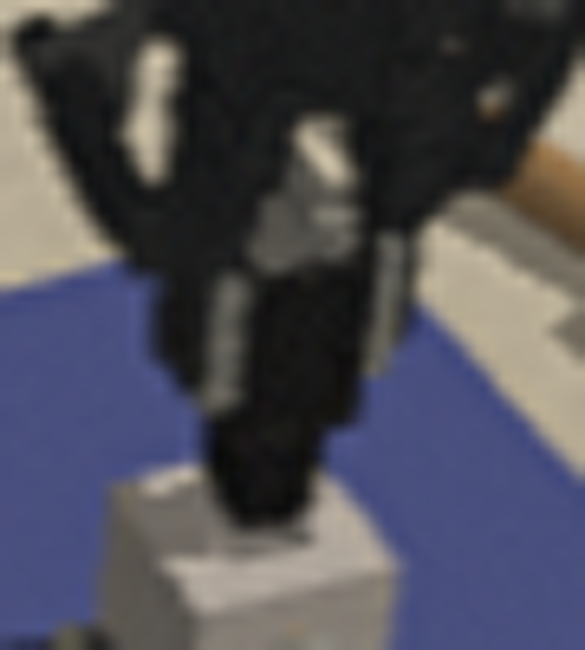

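Emit:
move_arm([
  {"gripper": 0.25,"travel": [0,0,0.06],"rot": [0,0,0]},
  {"gripper": 0.25,"travel": [0,0,0.06],"rot": [0,0,0]},
  {"gripper": 0.25,"travel": [0,0,0.04],"rot": [0,0,0]},
  {"gripper": 0.25,"travel": [0,0,0],"rot": [0,0,0]},
])

```text
t: 10.13
tcp_pos: [0.5028, 0.2093, 0.1061]
tool_rot: [1.0, 0.006, -0.0, 0.0]
force: [-0.7, 0.9, -0.6]
finger_gap: 0.344
```

```bash
python3 -c "
from go import *
rep([.5025,.2093,.10],0.7)"
```

```text
t 10.13 tcp [502.79 209.32 106.11] psi 0.69 toolz [-4.e-04 -1.e-04 -1.e+00] F [-0.7   0.91 -0.55] T [-0.01  0.01  0.03] gap 0.3441
after-turn travel units [-0.012  0.     0.245] rotz units -0.001
```

Emit:
move_arm([
  {"gripper": 0.25,"travel": [0,0,0.05],"rot": [0,0,0]},
  {"gripper": 0.25,"travel": [0,0,0.04],"rot": [0,0,0]},
  {"gripper": 0.25,"travel": [0,0,0.03],"rot": [0,0,0]},
])

```text
t: 10.38
tcp_pos: [0.5029, 0.2093, 0.1032]
tool_rot: [1.0, 0.006, -0.0, -0.0]
force: [-0.7, -0.7, -1.6]
finger_gap: 0.346
```

```bash
python3 -c "
from go import *
rep([.5025,.2093,.10],0.7)"
```

```text
t 10.38 tcp [502.89 209.35 103.23] psi 0.69 toolz [-0. -0. -1.] F [-0.75 -0.67 -1.64] T [ 0.03 -0.06 -0.03] gap 0.3459
after-turn travel units [-0.016  0.002  0.129] rotz units -0.001
```

Emit:
move_arm([
  {"gripper": 0.25,"travel": [0,0,0.04],"rot": [0,0,0]},
  {"gripper": 0.25,"travel": [0,0,0.04],"rot": [0,0,0]},
  {"gripper": 0.25,"travel": [0,0,0.03],"rot": [0,0,0]},
])

```text
t: 10.63
tcp_pos: [0.5029, 0.2093, 0.1004]
tool_rot: [1.0, 0.006, -0.0, 0.0]
force: [0.3, 0.7, -0.1]
finger_gap: 0.344
```

```bash
python3 -c "
from go import *; from snap import *
rep([.5025,.2093,.10],0.7)
snap('8',(340,100,66,110),(170,200,66,110),5)
im=cv2.imread('pics/scene8.png');cv2.imwrite('pics/v8b.png',c(im,355,130,45,50,13))"
```

```text
t 10.63 tcp [502.88 209.33 100.44] psi 0.7 toolz [-1.e-04 -0.e+00 -1.e+00] F [ 0.31  0.68 -0.14] T [ 0.04 -0.01 -0.01] gap 0.3436
after-turn travel units [-0.015  0.001  0.018] rotz units -0.001
```

View pics/v8b.png

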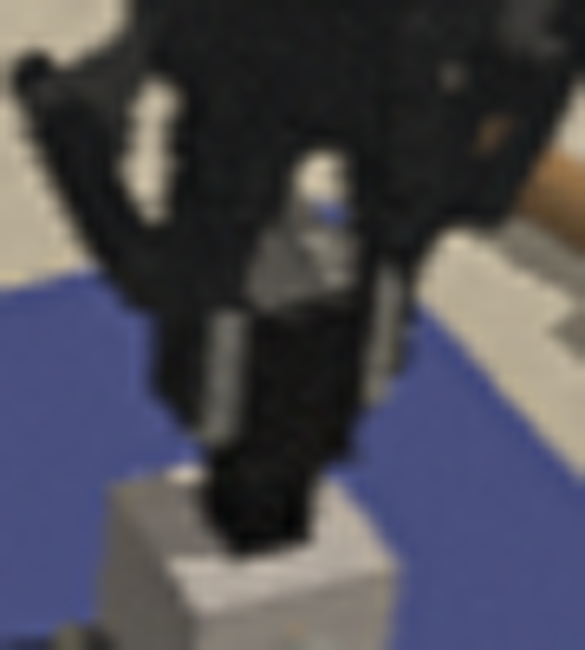

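Emit:
move_arm([
  {"gripper": 0.25,"travel": [0,0,0.04],"rot": [0,0,0]},
  {"gripper": 0.25,"travel": [0,0,0.04],"rot": [0,0,0]},
  {"gripper": 0.25,"travel": [0,0,0.03],"rot": [0,0,0]},
])

```text
t: 10.98
tcp_pos: [0.5029, 0.2093, 0.0977]
tool_rot: [1.0, 0.006, 0.0, -0.0]
force: [-1.0, 0.3, -2.0]
finger_gap: 0.345
```

```bash
python3 -c "
from go import *
rep([.5025,.2093,.10],0.7)"
```

```text
t 10.98 tcp [502.9  209.35  97.73] psi 0.69 toolz [ 0.  0. -1.] F [-1.01  0.26 -1.95] T [-0.06  0.06 -0.  ] gap 0.3451
after-turn travel units [-0.016  0.002 -0.091] rotz units -0.001
```

Emit:
move_arm([
  {"gripper": 0.25,"travel": [0,0,0.04],"rot": [0,0,0]},
  {"gripper": 0.25,"travel": [0,0,0.04],"rot": [0,0,0]},
  {"gripper": 0.25,"travel": [0,0,0.04],"rot": [0,0,0]},
])

```text
t: 11.23
tcp_pos: [0.5029, 0.2094, 0.0947]
tool_rot: [1.0, 0.006, -0.0, -0.0]
force: [0.1, 0.3, -2.0]
finger_gap: 0.344
```

```bash
python3 -c "
from go import *
rep([.5025,.2093,.10],0.7)"
```

```text
t 11.23 tcp [502.9  209.36  94.7 ] psi 0.7 toolz [-1.e-04  0.e+00 -1.e+00] F [ 0.15  0.27 -2.01] T [-0.03  0.08  0.08] gap 0.3437
after-turn travel units [-0.016  0.002 -0.212] rotz units -0.001
```

Emit:
move_arm([
  {"gripper": 0.25,"travel": [0,0,0.05],"rot": [0,0,0]},
  {"gripper": 0.25,"travel": [0,0,0.05],"rot": [0,0,0]},
  {"gripper": 0.25,"travel": [0,0,0.05],"rot": [0,0,0]},
  {"gripper": 0.25,"travel": [0,0,0.05],"rot": [0,0,0]},
])

```text
t: 11.57
tcp_pos: [0.5029, 0.2093, 0.0897]
tool_rot: [1.0, 0.006, -0.0, 0.0]
force: [-0.1, -0.0, -1.1]
finger_gap: 0.347
```

```bash
python3 -c "
from go import *
rep([.5025,.2093,.10],0.7)"
```

```text
t 11.57 tcp [502.86 209.35  89.65] psi 0.7 toolz [-1.e-04 -0.e+00 -1.e+00] F [-0.13 -0.03 -1.06] T [ 0.04  0.04 -0.06] gap 0.3469
after-turn travel units [-0.014  0.002 -0.414] rotz units -0.001
```

Emit:
move_arm([
  {"gripper": 0.25,"travel": [0,0,0.05],"rot": [0,0,0]},
  {"gripper": 0.25,"travel": [0,0,0.05],"rot": [0,0,0]},
  {"gripper": 0.25,"travel": [0,0,0.05],"rot": [0,0,0]},
  {"gripper": 0.25,"travel": [0,0,0.05],"rot": [0,0,0]},
])

```text
t: 11.9
tcp_pos: [0.5029, 0.2093, 0.0847]
tool_rot: [1.0, 0.006, 0.0, -0.0]
force: [-0.2, -0.7, -1.5]
finger_gap: 0.347
```

```bash
python3 -c "
from go import *; from snap import *
rep([.5025,.2093,.10],0.7)
snap('9',(340,100,66,110),(170,200,66,110),5)
im=cv2.imread('pics/scene9.png');cv2.imwrite('pics/v9b.png',c(im,355,135,45,50,13))"
```

```text
t 11.9 tcp [502.93 209.34  84.69] psi 0.69 toolz [ 1.e-04  0.e+00 -1.e+00] F [-0.18 -0.69 -1.54] T [-0.01 -0.01 -0.05] gap 0.3466
after-turn travel units [-0.017  0.001 -0.612] rotz units -0.001
```

View pics/v9b.png

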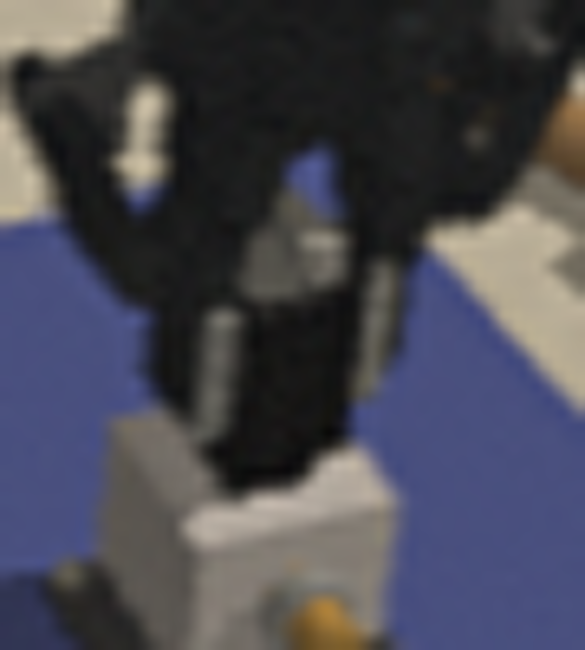

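Emit:
move_arm([
  {"gripper": 0.25,"travel": [0,0,0.05],"rot": [0,0,0]},
  {"gripper": 0.25,"travel": [0,0,0.05],"rot": [0,0,0]},
  {"gripper": 0.25,"travel": [0,0,0.04],"rot": [0,0,0]},
  {"gripper": 0.25,"travel": [0,0,0.03],"rot": [0,0,0]},
])

```text
t: 12.33
tcp_pos: [0.5029, 0.2093, 0.0804]
tool_rot: [1.0, 0.006, -0.0, 0.0]
force: [-0.8, -0.2, -1.5]
finger_gap: 0.348
```

```bash
python3 -c "
from go import *
rep([.5025,.2093,.10],0.7)"
```

```text
t 12.33 tcp [502.86 209.33  80.42] psi 0.69 toolz [-2.e-04 -0.e+00 -1.e+00] F [-0.78 -0.18 -1.54] T [-0.01 -0.05  0.04] gap 0.3477
after-turn travel units [-0.014  0.001 -0.783] rotz units -0.001
```

Emit:
move_arm([
  {"gripper": 0.25,"travel": [0,0,0.03],"rot": [0,0,0]},
  {"gripper": 0.25,"travel": [0,0,0.03],"rot": [0,0,0]},
  {"gripper": 0.25,"travel": [0,0,0.02],"rot": [0,0,0]},
])

```text
t: 12.58
tcp_pos: [0.5029, 0.2093, 0.0785]
tool_rot: [1.0, 0.006, -0.0, 0.0]
force: [-0.6, 0.1, -0.6]
finger_gap: 0.348
```

```bash
python3 -c "
from go import *
rep([.5025,.2093,.10],0.7)"
```

```text
t 12.58 tcp [502.88 209.34  78.45] psi 0.69 toolz [-1.e-04 -0.e+00 -1.e+00] F [-0.56  0.07 -0.62] T [0.05 0.01 0.05] gap 0.3476
after-turn travel units [-0.015  0.001 -0.862] rotz units -0.001
```

Emit:
move_arm([
  {"gripper": 0.25,"travel": [0,0,0.02],"rot": [0,0,0]},
  {"gripper": 0.25,"travel": [0,0,0.02],"rot": [0,0,0]},
  {"gripper": 0.25,"travel": [0,0,0],"rot": [0,0,0]},
])

```text
t: 12.83
tcp_pos: [0.5029, 0.2094, 0.0775]
tool_rot: [1.0, 0.006, -0.0, 0.0]
force: [-0.0, -0.2, -1.4]
finger_gap: 0.347
```

```bash
python3 -c "
from go import *
rep([.5025,.2093,.10],0.7)"
```

```text
t 12.83 tcp [502.86 209.35  77.48] psi 0.69 toolz [-1.e-04 -0.e+00 -1.e+00] F [-0.   -0.18 -1.36] T [-0.04  0.01  0.  ] gap 0.347
after-turn travel units [-0.015  0.002 -0.901] rotz units -0.001
```

Emit:
move_arm([
  {"gripper": 0.25,"travel": [0,0,0.02],"rot": [0,0,0]},
  {"gripper": 0.25,"travel": [0,0,0.02],"rot": [0,0,0]},
  {"gripper": 0.25,"travel": [0,0,0],"rot": [0,0,0]},
])

```text
t: 13.08
tcp_pos: [0.5028, 0.2093, 0.0765]
tool_rot: [1.0, 0.006, -0.0, -0.0]
force: [0.2, -0.3, -1.1]
finger_gap: 0.348
```

```bash
python3 -c "
from go import *
rep([.5025,.2093,.10],0.7)"
```

```text
t 13.08 tcp [502.85 209.34  76.5 ] psi 0.69 toolz [-1.e-04  0.e+00 -1.e+00] F [ 0.17 -0.33 -1.09] T [-0.04 -0.02 -0.01] gap 0.3479
after-turn travel units [-0.014  0.001 -0.94 ] rotz units -0.002
```

Emit:
move_arm([
  {"gripper": 0.25,"travel": [0,0,0.02],"rot": [0,0,0]},
  {"gripper": 0.25,"travel": [0,0,0.02],"rot": [0,0,0]},
  {"gripper": 0.25,"travel": [0,0,0],"rot": [0,0,0]},
])

```text
t: 13.33
tcp_pos: [0.5029, 0.2094, 0.0755]
tool_rot: [1.0, 0.006, -0.0, 0.0]
force: [-0.0, 0.1, -2.3]
finger_gap: 0.345
```

```bash
python3 -c "
from go import *; from snap import *
rep([.5025,.2093,.10],0.7)
snap('10',(340,100,66,110),(170,200,66,110),5)
im=cv2.imread('pics/scene10.png');cv2.imwrite('pics/v10b.png',c(im,355,135,45,50,13))"
```

```text
t 13.33 tcp [502.88 209.36  75.49] psi 0.7 toolz [-1.e-04 -0.e+00 -1.e+00] F [-0.04  0.09 -2.27] T [ 0.01 -0.01  0.04] gap 0.3451
after-turn travel units [-0.015  0.002 -0.981] rotz units -0.0
```

View pics/v10b.png

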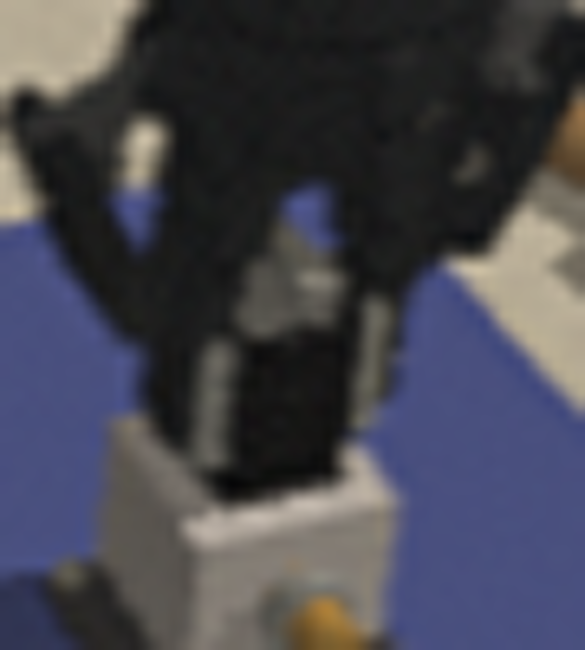

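Emit:
move_arm([
  {"gripper": 0.25,"travel": [0,0,0.02],"rot": [0,0,0]},
  {"gripper": 0.25,"travel": [0,0,0.02],"rot": [0,0,0]},
  {"gripper": 0.25,"travel": [0,0,0],"rot": [0,0,0]},
])

```text
t: 13.68
tcp_pos: [0.503, 0.2094, 0.0753]
tool_rot: [1.0, 0.006, 0.0, -0.0]
force: [-0.7, 0.2, 4.2]
finger_gap: 0.349
```

```bash
python3 -c "
from go import *
rep([.5025,.2093,.10],0.7)"
```

```text
t 13.68 tcp [503.   209.36  75.32] psi 0.7 toolz [ 4.e-04  0.e+00 -1.e+00] F [-0.65  0.23  4.18] T [0.03 0.21 0.01] gap 0.3492
after-turn travel units [-0.02   0.002 -0.987] rotz units -0.0
```

Emit:
move_arm([
  {"gripper": 0.25,"travel": [0,0,0.02],"rot": [0,0,0]},
  {"gripper": 0.25,"travel": [0,0,0.02],"rot": [0,0,0]},
  {"gripper": 0.25,"travel": [0,0,0],"rot": [0,0,0]},
])

```text
t: 13.93
tcp_pos: [0.503, 0.2094, 0.0752]
tool_rot: [1.0, 0.006, 0.0, -0.0]
force: [-1.6, -1.4, 11.4]
finger_gap: 0.351
```

```bash
python3 -c "
from go import *
rep([.5025,.2093,.10],0.7)"
```

```text
t 13.93 tcp [503.01 209.37  75.23] psi 0.7 toolz [ 8.e-04  1.e-04 -1.e+00] F [-1.57 -1.39 11.36] T [-0.04  0.48 -0.03] gap 0.3507
after-turn travel units [-0.02   0.003 -0.991] rotz units 0.001
```

```bash
python3 -c "
from go import *; from snap import *
snap('11',(340,100,66,110),(170,200,66,110),5)
a=cv2.imread('pics/scene11.png');a=c(a,362,158,28,26,20).clip(0,255)
b=(255*(a/255.)**.5).astype(np.uint8)
cv2.imwrite('pics/z11.png',b)
from h import *
q=lambda p,L:np.round((proj('scene',W(p,L))-[362,158]+.5)*20-.5)
for h in(.056,.0575):
  for dz in (0,.002):
    p=[.5015+(h-.0565)*1.08,.2107-(h-.0565)*.6,0.005]
    print(h,dz,q(p,[(.024,-.024,h),(.024,.024,h),(.015,-.015,h+dz),(.015,.015,h+dz)]).tolist())
"
```

```text
0.056 0 [[170.0, 383.0], [472.0, 308.0], [199.0, 331.0], [387.0, 285.0]]
0.056 0.002 [[170.0, 383.0], [472.0, 308.0], [200.0, 321.0], [388.0, 274.0]]
0.0575 0 [[170.0, 384.0], [472.0, 308.0], [199.0, 331.0], [388.0, 285.0]]
0.0575 0.002 [[170.0, 384.0], [472.0, 308.0], [201.0, 321.0], [389.0, 274.0]]
```

View pics/z11.png

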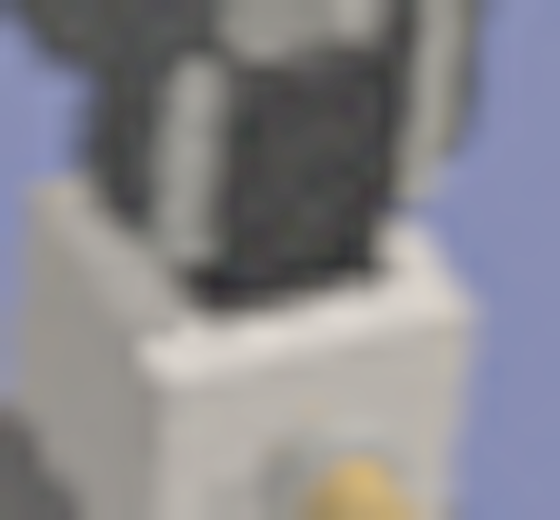

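Emit:
move_arm([
  {"gripper": 0.25,"travel": [-0.01,0,0.02],"rot": [0,0,0]},
  {"gripper": 0.25,"travel": [0,0,0.01],"rot": [0,0,0]},
  {"gripper": 0.25,"travel": [0,0,0],"rot": [0,0,0]},
])

```text
t: 14.28
tcp_pos: [0.503, 0.2094, 0.0752]
tool_rot: [1.0, 0.006, 0.001, -0.0]
force: [-3.5, -1.6, 16.8]
finger_gap: 0.348
```

```bash
python3 -c "
from go import *
rep([.5025,.2093,.10],0.7)"
```

```text
t 14.28 tcp [503.   209.4   75.21] psi 0.71 toolz [ 1.6e-03  2.0e-04 -1.0e+00] F [-3.5  -1.62 16.76] T [-0.07  0.65  0.09] gap 0.3477
after-turn travel units [-0.02   0.004 -0.992] rotz units 0.002
```

Emit:
move_arm([
  {"gripper": 0.38,"travel": [0,0,0],"rot": [0,0,0]},
  {"gripper": 0.4,"travel": [0,0,0],"rot": [0,0,0]},
  {"gripper": 0.42,"travel": [0,0,0],"rot": [0,0,0]},
  {"gripper": 0.43,"travel": [0,0,0],"rot": [0,0,0]},
])

```text
t: 14.62
tcp_pos: [0.5036, 0.21, 0.0737]
tool_rot: [1.0, 0.006, 0.001, -0.001]
force: [-0.4, 3.0, 2.9]
finger_gap: 0.435
```

```bash
python3 -c "
from go import *
rep([.5025,.2093,.10],0.7)"
```

```text
t 14.62 tcp [503.56 210.04  73.73] psi 0.67 toolz [ 0.0027  0.0013 -1.    ] F [-0.41  2.99  2.88] T [ 0.51 -0.06 -0.07] gap 0.4354
after-turn travel units [-0.043  0.029 -1.051] rotz units -0.005
```

Emit:
move_arm([
  {"gripper": 0.5,"travel": [0,0,-0.02],"rot": [0,0,0]},
  {"gripper": 0.6,"travel": [0,0,-0.02],"rot": [0,0,0]},
  {"gripper": 0.7,"travel": [0,0,-0.02],"rot": [0,0,0]},
  {"gripper": 0.7,"travel": [0,0,0],"rot": [0,0,0]},
])

```text
t: 14.95
tcp_pos: [0.5025, 0.2091, 0.0741]
tool_rot: [1.0, 0.006, -0.0, 0.0]
force: [0.8, 0.7, -0.1]
finger_gap: 0.698
```

```bash
python3 -c "
from go import *; from snap import *
rep([.5025,.2093,.10],0.7)
snap('12',(340,100,66,110),(170,200,66,110),5)
a=cv2.imread('pics/scene12.png');cv2.imwrite('pics/z12.png',c(a,358,148,36,40,14))"
```

```text
t 14.95 tcp [502.51 209.14  74.12] psi 0.69 toolz [-5.e-04 -3.e-04 -1.e+00] F [ 0.83  0.7  -0.13] T [-0.    0.03  0.01] gap 0.6982
after-turn travel units [-0.    -0.007 -1.035] rotz units -0.001
```

View pics/z12.png

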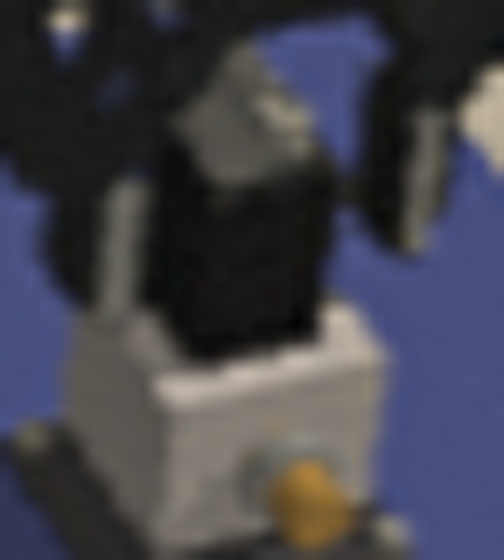

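Emit:
move_arm([
  {"gripper": 0.75,"travel": [0,0,-0.1],"rot": [0,0,0]},
  {"gripper": 0.75,"travel": [0,0,-0.2],"rot": [0,0,0]},
  {"gripper": 0.75,"travel": [0,0,-0.3],"rot": [0,0,0]},
  {"gripper": 0.75,"travel": [0,0,-0.5],"rot": [0,0,0]},
  {"gripper": 0.75,"travel": [0,0,-0.6],"rot": [0,0,0]},
  {"gripper": 0.75,"travel": [0,0,-0.7],"rot": [0,0,0]},
  {"gripper": 0.75,"travel": [0,0,-0.8],"rot": [0,0,0]},
  {"gripper": 0.75,"travel": [0,0,-0.8],"rot": [0,0,0]},
  {"gripper": 0.75,"travel": [0,0.5,-0.5],"rot": [0,0,0]},
  {"gripper": 0.75,"travel": [0,0.9,0],"rot": [0,0,0]},
  {"gripper": 0.75,"travel": [0,1,0],"rot": [0,0,0]},
  {"gripper": 0.75,"travel": [0,1,0],"rot": [0,0,0]},
  {"gripper": 0.75,"travel": [0,1,0],"rot": [0,0,0]},
  {"gripper": 0.75,"travel": [0,1,0],"rot": [0,0,0]},
  {"gripper": 0.75,"travel": [0,0.8,0],"rot": [0,0,0]},
  {"gripper": 0.75,"travel": [0,0.5,0],"rot": [0,0,0]},
  {"gripper": 0.75,"travel": [0,0,0],"rot": [0,0,0]},
])

```text
t: 16.47
tcp_pos: [0.5047, 0.0389, 0.1872]
tool_rot: [1.0, 0.004, 0.0, 0.001]
force: [-0.4, -0.3, -0.8]
finger_gap: 0.749
```

```bash
python3 -c "
from go import *; from snap import *
rep([.5025,.2093,.10],0.7)
snap('13',(345,140,50,60),(180,225,50,60),8)"
```

```text
t 16.47 tcp [504.75  38.85 187.2 ] psi 0.5 toolz [ 5.e-04 -1.e-03 -1.e+00] F [-0.43 -0.32 -0.78] T [ 0.01  0.01 -0.02] gap 0.7485
after-turn travel units [-0.007 -6.818  3.488] rotz units -0.041
```

View pics/v13.png

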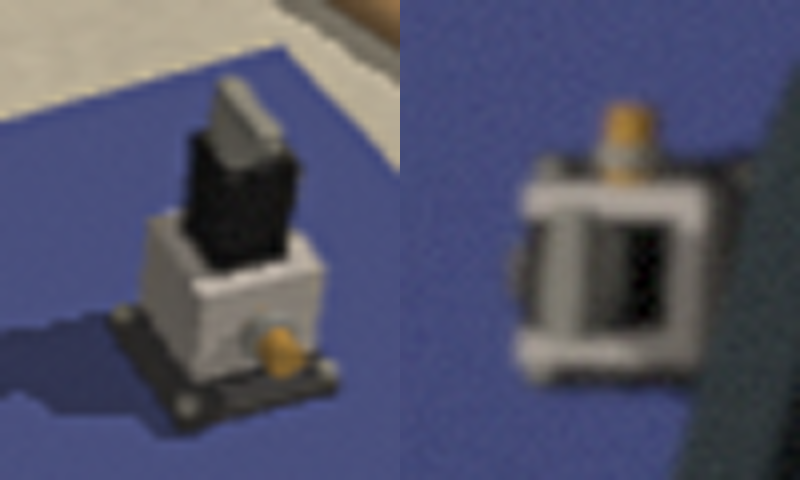

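View pics/scene13.png

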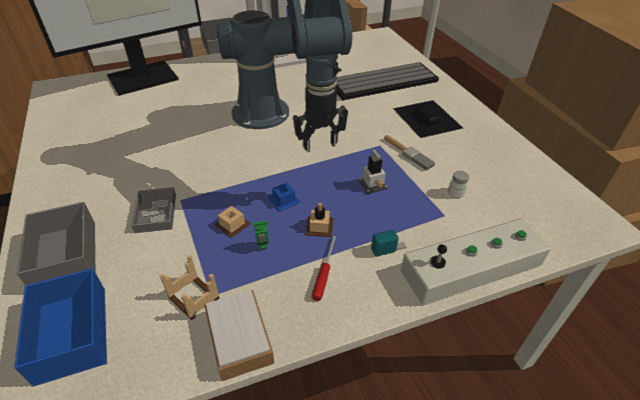

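```bash
python3 - <<'E'
from h import *
import cv2
from fit import sq,o
x0,y0,k=180,225,12
im=cv2.imread("pics/top13.png")[y0:y0+50,x0:x0+50]; im=cv2.resize(im,None,fx=k,fy=k,interpolation=cv2.INTER_CUBIC); raw=im.copy()
H=.057; z=H-.03; p=[.5002,.2090,.015]
def dr(L,col):
    q=np.round((proj('top',W(p,L))-[x0,y0]+.5)*k-.5).astype(int); cv2.polylines(im,[q],True,col,1); print(q.tolist())
dr(sq(.024,H,o),(0,0,255))
dr(sq(.015,z+.074,o),(255,255,0))
dr([(.018,.004,z+.092),(.018,-.004,z+.092),(-.018,-.004,z+.092),(-.018,.004,z+.092)],(255,0,255))
for b,c in((.021,(0,255,255)),(.015,(0,255,0))): dr([(.007,b,z+.046),(.007,b,z+.066),(-.007,b,z+.066),(-.007,b,z+.046)],c)
# scene
x1,y1=355,142
s=cv2.imread("pics/scene13.png")[y1:y1+50,x1:x1+50]; s=cv2.resize(s,None,fx=k,fy=k,interpolation=cv2.INTER_CUBIC)
cv2.imwrite("pics/b13.png",np.hstack([cv2.resize(raw,(400,400)),cv2.resize(im,(400,400))]))
E
```

```text
[[188, 275], [454, 280], [445, 547], [178, 543]]
[[182, 326], [355, 328], [348, 502], [175, 500]]
[[223, 309], [270, 309], [262, 522], [215, 521]]
[[181, 371], [156, 371], [152, 452], [178, 450]]
[[215, 371], [190, 372], [187, 452], [212, 450]]
```

View pics/b13.png

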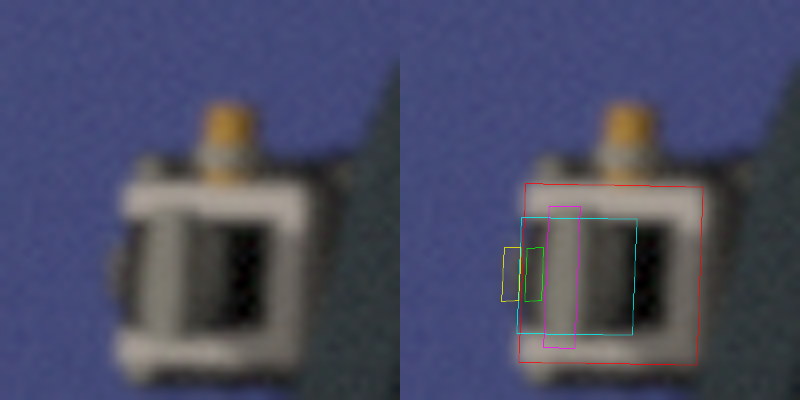

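```bash
cat > e13.py <<'E'
from edge import *
def noz(p,z):
    t=W(p,[(.018,.004,z+.092),(.018,-.004,z+.092),(-.018,-.004,z+.092),(-.018,.004,z+.092)])
    b=W(p,[(-.015,-.015,z+.03),(-.015,-.015,z+.074),(.015,.015,z+.03),(.015,.015,z+.074)])
    return loop(t)+[(b[0],b[1]),(b[2],b[3])]
from scipy.optimize import minimize_scalar
for suf,port,H in(("0",[.5198,-.218,.479],.04),("13",[.5018,.2106,.0],.0567)):
    for s in(.6,1.):
        G=grads("scene",suf,s)
        # joint: find nozzle origin height relative to seated, with nozzle xy = port xy
        zs=np.arange(-.004,.008,.0005); sc=[]
        for dz in zs:
            sc.append(max(score("scene",G,noz([port[0]+a,port[1]+b,port[2]],H-.03+dz)) for a in(-.001,0,.001) for b in(-.001,0,.001)))
        sc0=[score("scene",G,noz(port,H-.03+dz)) for dz in zs]
        print(suf,s,"best dz(free xy)",zs[np.argmax(sc)]*1000,"fixed",zs[np.argmax(sc0)]*1000)
E
python3 e13.py
```

```text
0 0.6 best dz(free xy) 0.5000000000000004 fixed 0.0
0 1.0 best dz(free xy) 0.0 fixed -0.5
13 0.6 best dz(free xy) -2.0 fixed -2.0
13 1.0 best dz(free xy) -2.5 fixed -2.5
```

The top view shows the button standing out past the body's left side (pixel about 192,258), which matches the "button out" projection. The scene view shows the shoulder on the block, and the tape measure, screwdriver and cradle are where they were. The gripper is clear, so I'm handing in.

```bash
python3 -c "
from station import sign_off, readout
print(readout.sense()['force']); print(sign_off())"
```

```text
[-0.8594143   0.24290948 -0.39771968]
the job is handed in; nothing more can be done
None
```

I moved the flat-tipped nozzle from its plywood stand to the aluminium air port and handed the job in at about 16.5 s. I can't see a verdict, but my checks say it is fully home and caught.

- **Unclipping:** I pinched it on the button at 32 N (opening about 29–30 mm, so the button was fully in). I then drew it straight up, easing off a side force that peaked at about 5 N.
- **Fitting:** It went into the port with no readable contact force until it met a hard stop at TCP z ≈ 75.3 mm. I pressed to about 17 N there, and the tool moved less than 0.2 mm more. I then opened the fingers while still pressing down.

**Last checks:**
- **Button:** The top camera shows it standing out past the body, where the "out" projection puts it. As the fingers opened, the finger on the button side still felt it at a width of about 37 mm.
- **Seat:** The stop puts the port's top face at about 56–57.5 mm, close to the 57.5 mm I judged from the pictures.
- **Surroundings:** By eye, the tape measure, screwdriver and cradle are where they were. The gripper was clear, with no force beyond sensor noise.

**Disagreements and limits:**
- The two cameras differed by 2–4 mm on positions, so I relied on force to find the seat.
- The last picture fit put the nozzle about 2 mm below the seat. I take that as a depth error in the view, because the stop was hard.
- I did not tug it to test the catch, because gripping it there would have pressed the button in again.

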